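Square a notched plate up in the soldering jig and lock it

ROBOT

A 6-joint arm with a two-finger parallel gripper is mounted at the origin on a cart in front of the work surface, level with it; the furniture and walls round the work are solid. World frame = base frame: x ahead of the robot, y to its left, z up, the work surface at z = 0. Lengths are in mm, angles in rad, forces in N, time in s.
With the tool pointing down it reaches from about 275 to 750 mm from the base axis. Payload 10.2 kg.
Tool frame: the origin (TCP) lies midway between the tips of the shut fingers; the grasp point (between the pads) lies 19 mm behind it (hold_point_z is the distance from the TCP to the grasp point, in mm); z points along the fingers, x is the direction in which the jaws open and shut, and the axes are right-handed (so a half turn about z gives the same grasp; the last joint's range is limited). The gripper opens to 88 mm and grips with 3 to 60 N. Pads are 18 mm wide; open, the fingers measure 123 mm over their backs; the gripper's body (75 mm by 187 mm) begins 45 mm behind the grasp point.
Start: joints at [-1.429, 0.313, 1.498, -0, 1.331, -0.223], TCP at [187.288, -490.463, 211.12] pointing down, gripper open.
Joint ranges: [-2.94, 2.94], [-0.97, 2.17], [0.19, 2.56], [-1.23, 4.37], [0.02, 3.11], [-2.88, 2.88]. Speed limits (rad/s): [2.39, 2.39, 3.01, 3.14, 3.14, 3.14].

INTERFACE

Orientations are given as a unit quaternion [x, y, z, w].
In Python, from bench import read_state, get_image, job_done, hold_point_z gives the robot as it stands.
- The arm moves only by the shell command python3 -m inch 'ROWS' [FORCE]. ROWS is JSON, a list of rows, each a list of 3 entries, a list of its own where there are three numbers: the finger opening in cm, from 0 to 8.81, then the shift along the world's x, y, z in cm, then the turn about the world's z in degrees. A call has exactly 8 rows; each row is the pose to reach, as a shift and turn from the pose measured when the call began; what a row does not reach only later rows make up. A row lasts 1/8 s, in which the tool goes at most 62.5 mm and 10.7 degrees, less where a joint would pass 70% of its speed; a pose out of reach is approached as far as the arm can. A call with a gripper value outside its range is refused whole. The fingers move at their own pace and stop on an object; FORCE is the grip in N (left out, the last holds). Time passes only in rows, so rows that repeat a pose let the fingers close, or fill a call up. It gives the time, the measured TCP pose, the force and the opening at its end, in the units of the state.
- read_state(): the state, without advancing time (a new reading comes with each control period).
- get_image(name): name is "scene" or "top" or "wrist"; returns a dict with "color" (480x640x3 uint8, red, green, blue), "depth" (480x640 float32, mm along the optical axis (not along the pixel's ray), 0 where there is no reading), "camera_matrix" (3x3 intrinsics, pixels), "dist" ([k1, k2, p1, p2, k3] as OpenCV has them; the pictures are not rectified), "rvec" (rotation vector, rad) and "tvec" (3), from world to camera coordinates, as OpenCV has them; the wrist camera has in their place "mount" (4x4, takes a point from camera to tool coordinates, whose origin is the TCP and whose axes are the tool frame's). Camera axes: x right, y down, z forward; pixel columns grow to the right and rows downward; lengths in mm; the calibration is good to about 2 mm. A picture is of the moment at which its call begins: read the wrist's pose just before it.
- job_done(): hands the job in, once; it reports no verdict.
The state is a dict: "time_s": time; "qpos": joint angles; "qd": joint speeds; "joint_torque": joint torques, N m; "tcp_pos": TCP position; "tcp_rot": TCP orientation; "ft_force": force on the tool from outside, world axes, zero at the start; "ft_torque": the same for the moment, N m; "grip_width": finger opening in mm.
Only numpy, scipy, OpenCV 4.12 (cv2) and the standard library are available. Lean on these libraries where they do the work, as an engineer would, in place of code of your own. Each camera call takes 0.05 s, during which the arm holds its last target.

TASK

Square the notched steel plate up in the jig without lifting it: slide it along the bed until its notch bears on the peg, then push on the opposite corner so that it turns about the peg until its long edge is flush along the fence, and keep pressing it home there with about 10 N for a second (never more than 15 N on the plate). Then swing the keeper fully round to its stop so that it locks the plate, let go, and leave the tools lying about where they are.

Things in the scene. Friction and masses are not known exactly. Their poses are not given: they have to be found in the camera images.
- jig: dark steel jig board fixed to the bench, 250 x 180 x 12 mm; origin at the centre of its underside on the bench. Its x axis points to the robot's right and its y axis away from the robot, within 0.2 rad. Its top (z = 12 mm) is the bed on which the plate slides. Jig coordinates below are in this frame, in mm
- plate_mid (a point): centre (half-way up) of the loose steel plate, 120 (x) x 100 (y) x 10 mm, 0.3 to 0.65 kg, too wide to grasp, flat on the bed. Axes are the plate's. Starts 0.27 to 0.45 rad clockwise (from above) of square. Home: axes parallel to the jig's, this point at jig (-10, 8, 17)
- notch (a point): seat of the peg in the plate's notch, at plate (-50, -28), half-way up; the peg's axis passes here when the notch is seated, and the plate turns about it. The notch is cut out of the plate's (-x, -y) corner, 16 mm along x, 28 mm along y: inner faces at plate x = -44, y = -22. Starts 5 to 30 mm off the peg; sliding the plate along its own -x closes the gap
- push_corner (a point): the plate's (+x, +y) corner, opposite the notch, at plate (60, 50), half-way up. Pushing the +x end face near it (say 20 mm along -y from it) towards plate -x turns the plate home, anticlockwise, once the notch bears on the peg. Sliding takes about 1 to 6 N; the force rises steeply when the plate meets the fence
- peg: upright steel peg fixed in the bed, 12 mm diameter, 24 mm high, axis at jig (-60, -20); origin at its foot on the bed
- fence: straight steel bar fixed on the bed at its far side, 85 x 12 x 14 mm, along jig x from -50 to 35; its face towards the plate is at jig y = 59, 1 mm beyond the seated plate's edge; origin at the middle of its underside
- keeper (a joint): keeper: flat steel bar (16 mm wide, 10 high, reaching 62 from its hinge) on an upright hinge at jig (62, 74). 0: open, along jig +x; grows clockwise from above; 1.57, its stop: closed, along jig -y, 4 mm off the home plate's +x end face, so a plate well short of home blocks it. Starts at 0 to 0.3, needs about 1.5 N at the pin, stays where left
- keeper_pin (a point): middle of the keeper's upright round pin, 12 mm diameter, 30 mm high, standing on the bar 50 mm from the hinge; the pin's foot is 15 mm below this point (at the bar's top, 23 mm above the bench) and its top 15 mm above
- tweezers: steel tweezers, 149 mm long, lying on the left part of the jig board; a bystander
- timer: small white timer, 62 x 68 x 21 mm, on the bench at the right; a bystander
- pliers: pliers with red handles, 161 mm long, on the bench behind the timer; a bystander

How it is judged (in metres and radians):
On the way, in this order (a step that is already met when the one before it is completed fails the run):
1. the plate's notch bears on the peg while the plate is still skew (contact force between plate and peg above 0.3 N and angle between the x axis of plate_mid and the x axis of jig, either way round above 0.1 rad), for 0.1 s.
2. the robot presses the squared plate against fence and peg, with at least 6 N, for half a second, with the keeper still open (contact force between plate and fence above 1.5 N and contact force between plate and peg above 1 N and contact force between the fingers and plate above 6 N and value of joint keeper below 0.6 rad and angle between the x axis of plate_mid and the x axis of jig, either way round below 0.03 rad), for 0.5 s.
At the end, for the whole second after the job is handed in: the plate lies square in the jig (within 0.03 rad), its centre within 5 mm along and 2.5 mm across the fence of its home, at rest, and the keeper is closed (above 1.5 rad) (angle between the x axis of plate_mid and the x axis of jig, either way round below 0.03 rad and x of plate_mid in the frame of jig between -0.015 and -0.005 m and y of plate_mid in the frame of jig between 0.0055 and 0.0105 m and value of joint keeper above 1.5 rad and linear speed of plate below 0.01 m/s); the robot touches nothing.
It fails at once if the robot pushes the plate with more than 15 N (contact force between any of the fingers, the arm and plate above 15 N).
It fails at once if the plate is lifted or tipped (z of plate_mid in the frame of jig above 0.023 m or angle between plate_mid's own z axis and vertical above 0.08 rad).
It fails at once if the tweezers, timer or pliers are moved more than 30 mm (distance of any of tweezers, timer, pliers from where it was at the start of the episode above 0.03 m).
It also fails if it takes over 72 s, if anything falls off the work surface, if the arm or the gripper's body presses on something with over 40 N, if the wrist force passes 120 N, or if a joint passes its speed limit or range.

## Working session

There is one attempt and no reset: what is moved stays moved. The work goes in short steps, Python scripts to look and compute and a shell command to move; the robot and the scene stay as the last step left them, time stands still between calls to the robot, and variables do not carry over. Pictures are saved under pics/ and viewed, and the job is handed in when it is done.

```bash
mkdir -p pics; ls; python3 - <<'E'
from bench import *
import cv2
s=read_state()
print({k:s[k] for k in ("time_s","tcp_pos","tcp_rot","ft_force","grip_width")},hold_point_z)
for n in ("scene","top"):
    im=get_image(n)
    cv2.imwrite(f"pics/{n}0.png",im["color"][:,:,::-1])
    import numpy as np
    print(n,im["camera_matrix"].tolist(),im["dist"],im["rvec"],im["tvec"])
E
```

```text
pics
{'time_s': 0.0, 'tcp_pos': array([ 187.22946474, -490.17270737,  210.58309344]), 'tcp_rot': array([ 8.23632577e-01, -5.67123424e-01, -4.33671704e-04, -4.60890462e-04]), 'ft_force': array([0.13792569, 0.10616952, 0.59649108]), 'grip_width': 88.11567612266575} 18.700000000000003
scene [[542.5647316096907, 0.0, 321.5538378044927], [0.0, 542.5647316096907, 236.03898593528533], [0.0, 0.0, 1.0]] [-0.13666815  0.          0.          0.          0.        ] [ 0.65418779 -2.68247703  1.06403961] [327.24262489 348.81724289 603.62283999]
top [[538.3931183748114, 0.0, 328.29649403920007], [0.0, 538.3931183748114, 233.2235659311261], [0.0, 0.0, 1.0]] [0.0203463 0.        0.        0.        0.       ] [ 2.21458575 -2.15442721  0.10877941] [-246.07833056  478.88333121  864.90136436]
```

View pics/scene0.png

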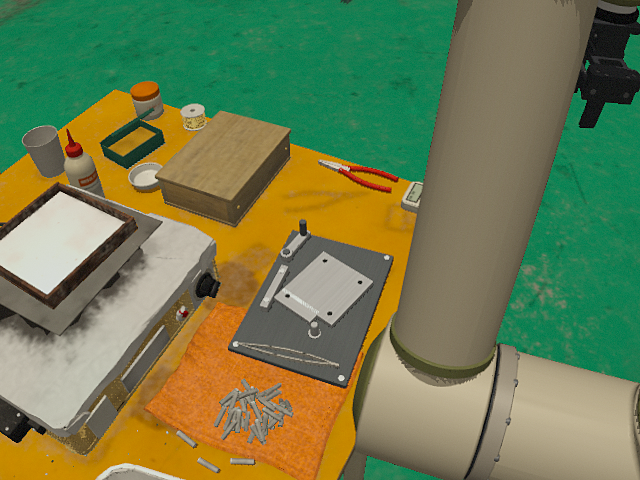

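View pics/top0.png

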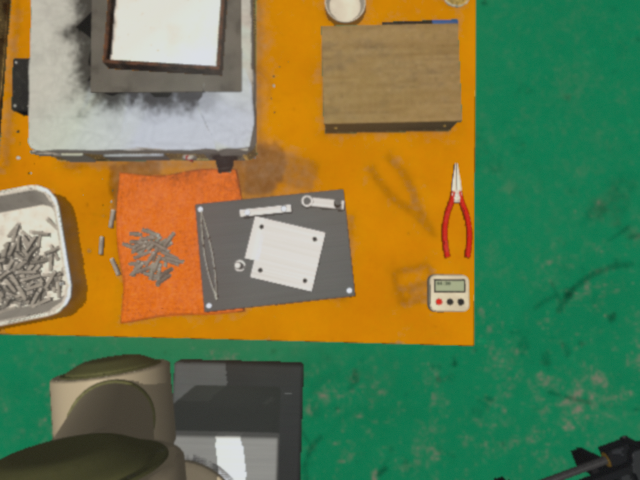

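The scene view shows the jig, with the plate at about (325,288), the peg at (314,327), the fence at (273,287) and the keeper pin at (303,228). The top view shows the same jig around (275,250). Next I'll crop and enlarge it.

```bash
cat > h.py <<'E'
import numpy as np, cv2
from bench import *
def ray(im,uv):
    K=im["camera_matrix"];d=np.array(im["dist"],float)
    p=cv2.undistortPoints(np.array(uv,float).reshape(-1,1,2),K,d).reshape(-1,2)
    R,_=cv2.Rodrigues(np.array(im["rvec"],float)); t=np.array(im["tvec"],float).ravel()
    D=np.c_[p,np.ones(len(p))]@R   # R^T d
    return -R.T@t, D
def rayw(im,uv,st):
    from scipy.spatial.transform import Rotation as Ro
    K=im["camera_matrix"];d=np.array(im["dist"],float)
    p=cv2.undistortPoints(np.array(uv,float).reshape(-1,1,2),K,d).reshape(-1,2)
    M=np.array(im["mount"]);R=Ro.from_quat(st["tcp_rot"]).as_matrix()
    return R@M[:3,3]+st["tcp_pos"],(np.c_[p,np.ones(len(p))]@M[:3,:3].T)@R.T
def onplane(o,D,z): return o+D*((z-o[2])/D[:,2])[:,None]
def tri(o1,d1,o2,d2):
    A=np.c_[d1,-d2];s=np.linalg.lstsq(A,o2-o1,rcond=None)[0]
    a,b=o1+d1*s[0],o2+d2*s[1];return (a+b)/2,np.linalg.norm(a-b)
E
python3 - <<'E'
from h import *
im=get_image("top")["color"][:,:,::-1]
cv2.imwrite("pics/topc.png",cv2.resize(im[180:320,190:365],None,fx=4.5,fy=4.2,interpolation=cv2.INTER_CUBIC))
im=get_image("scene")["color"][:,:,::-1]
cv2.imwrite("pics/scenec.png",cv2.resize(im[210:390,220:420],None,fx=4,fy=3.3,interpolation=cv2.INTER_CUBIC))
E
```

```text
(no output)
```

View pics/topc.png

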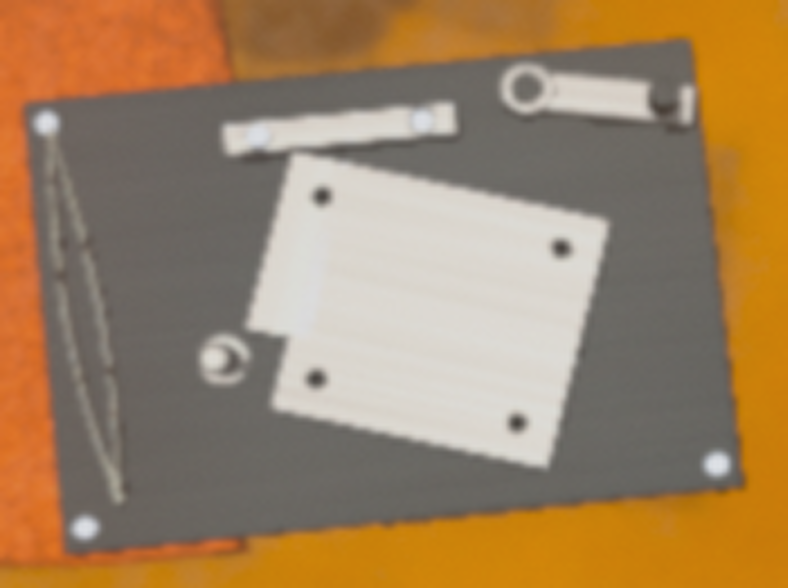

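View pics/scenec.png

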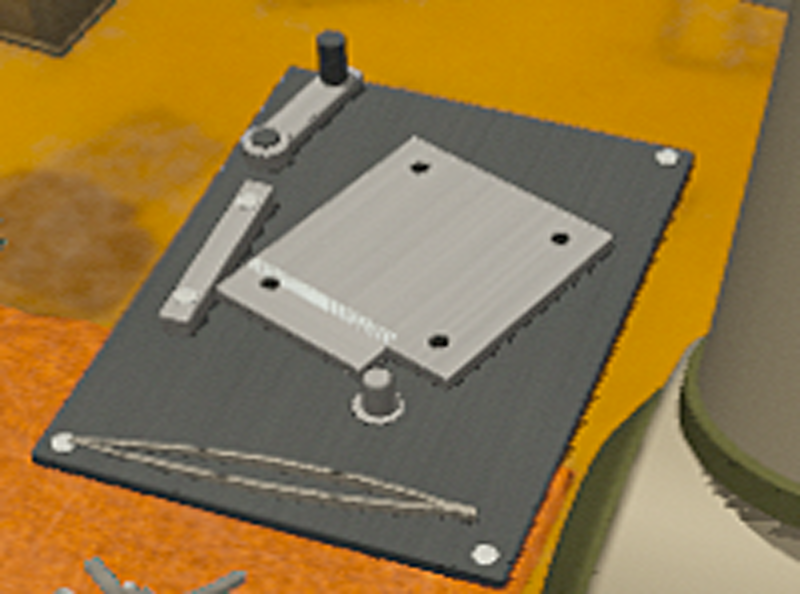

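The top crop shows these pixel positions:
- Board corners at (25,102), (690,40), (743,487) and (68,552)
- Plate corners at (295,152), (608,220) and (548,467), with the notch's inner corner at (288,335)
- Peg ring at (223,360)
- Hinge at (527,88), with the pin near (665,100)

In the scene crop, the pin top is at (331,40) and its foot at (333,78).

```bash
cat > m.py <<'E'
from h import *
T=get_image("top");S=get_image("scene")
t=lambda L:[(189.5+.5+x/4.5-.39,180+y/4.2-.38) for x,y in L]
s=lambda L:[(220+x/4-.37,210+y/3.3-.35) for x,y in L]
np.set_printoptions(precision=1,suppress=True)
def T_(n,a,b):
    o1,d1=ray(T,t([a]));o2,d2=ray(S,s([b]));print(n,*tri(o1,d1[0],o2,d2[0]))
T_("boardTL",(25,102),(290,66)) if 0 else None
T_("bTL",(25,102),(33,457)); T_("bTR",(690,40),(290,66)); T_("bBR",(743,487),(692,152)); T_("bBL",(68,552),(505,582))
T_("pTL",(295,152),(217,290));T_("pTR",(608,220),(413,137));T_("pBR",(548,467),(612,235))
T_("bar hinge",(527,88),(265,137));T_("ring peg",(223,360),(378,407));T_("hole", (562,248),(420,167));T_("hole2",(322,196),(270,283))
def P(n,L,z):
    o,d=ray(T,t(L));print(n,onplane(o,d,z)[:,:2].tolist());return onplane(o,d,z)[:,:2]
b=P("board",[(25,102),(690,40),(743,487),(68,552)],12)
c=b.mean(0);
x=((b[1]-b[0])+(b[2]-b[3]));x/=np.linalg.norm(x);y=np.array([-x[1],x[0]])
print("jig c",c,"x",x,"lens",np.linalg.norm(b[1]-b[0]),np.linalg.norm(b[2]-b[1]))
J=lambda p:np.c_[(p-c)@x,(p-c)@y]
p=P("plate",[(295,152),(608,220),(548,467)],22)
print("plate jig",J(p)); e=p[1]-p[0]; print("ang",np.arctan2(*(J(p[1:2])-J(p[0:1]))[0][::-1]), "yang",np.arctan2(*(J(p[1:2])-J(p[2:3]))[0][::-1])-np.pi/2, "mid",(p[0]+p[2])/2,J(p[[0,2]]).mean(0))
print("peg",J(P("peg",[(223,360)],12)),"hinge",J(P("h",[(527,88)],24)))
o,d=ray(S,s([(331,40),(333,78)]));print("pin scene top/foot",J(onplane(o,d[:1],53)[:,:2]),J(onplane(o,d[1:],23)[:,:2]))
w=lambda a,b:(c+a*x+b*y)
for n,q in dict(home=(-10,8),peg=(-60,-20),hinge=(62,74)).items(): print(n,w(*q))
np.savez("jig.npz",c=c,x=x,y=y)
E
python3 m.py
```

```text
bTL [528.2  -9.8   8.4] 3.1086074784467645
bTR [ 560.5 -255.9   12. ] 1.6530535479278055
bBR [ 383.9 -279.5   12.1] 0.8449541772559274
bBL [351.1 -33.9   9. ] 3.027649900222585
pTL [ 510.1 -111.7   20.3] 2.1045213480509615
pTR [ 486.3 -227.2   23.1] 2.0194398871679193
pBR [ 389.5 -208.1   22.5] 2.013575201804803
bar hinge [ 537.2 -196.1   28. ] 1.5114528766413635
ring peg [428.  -87.6  13.3] 1.8883073128522934
hole [ 474.7 -210.8   23.6] 2.215722716058716
hole2 [ 492.8 -122.6   23.4] 1.9007615311838701
board [[529.1052584631309, -9.873447084453744], [561.3041199181483, -255.52607552994158], [384.2884782377215, -279.3377810675444], [352.7169922086777, -33.95681456370451]]
jig c [ 456.9 -144.7] x [ 0.1 -1. ] lens 247.75387089039862 178.6100073348153
plate [[510.9020955591637, -111.49186224910464], [487.3555476454047, -226.8566554691635], [390.42106938755103, -207.7472220801328]]
plate jig [[-25.9  57.9]
 [ 85.4  19.7]
 [ 54.  -74. ]]
ang -0.33048647196570474 yang -0.3237885638362381 mid [ 450.7 -159.6] [14.  -8.1]
peg [[428.94052193238855, -87.0535853896769]]
h [[538.4353605823261, -195.69175685002207]]
peg [[-60.7 -20.3]] hinge [[61.1 74.3]]
pin scene top/foot [[109.9  61.8]] [[112.3  62.9]]
home [ 463.5 -133.7]
peg [429.3 -87.7]
hinge [ 538.2 -196.6]
```

The two views agree on heights of about 12 and 22 mm. Next I'll go over the jig with the tool x axis along jig x (turn of about -13.6°) for a closer wrist view.

```bash
python3 -m inch '[[0,[3,4,1],-2],[0,[6,8,2],-4],[0,[9,12,3],-6],[0,[12,16,4],-8],[0,[15,20,4],-10],[0,[18,24,4],-12],[0,[21,28,4],-13.6],[0,[23,31,4],-13.6]]' 40
python3 - <<'E'
from h import *
s=read_state();W=get_image("wrist")
print(s["time_s"],s["tcp_pos"],s["tcp_rot"],W["mount"])
cv2.imwrite("pics/w1.png",W["color"][:,:,::-1])
E
```

```text
time_s: 1.3
tcp_pos: [418.1, -178.7, 251.0]
tcp_rot: [0.751, -0.66, -0.0, -0.0]
ft_force: [-0.4, -1.2, 0.4]
grip_width: 10.1
1.3 [ 418.12270589 -178.6684401   250.98510545] [ 7.50950141e-01 -6.60358869e-01 -6.93169166e-05 -2.13920926e-04] [[ 9.99999651e-01  8.25294798e-04  1.30978640e-04  3.23771531e-01]
 [-8.24786093e-04  9.49667430e-01  3.13258825e-01 -8.21295608e+01]
 [ 1.34144730e-04 -3.13258824e-01  9.49667780e-01 -1.72503556e+02]
 [ 0.00000000e+00  0.00000000e+00  0.00000000e+00  1.00000000e+00]]
```

View pics/w1.png

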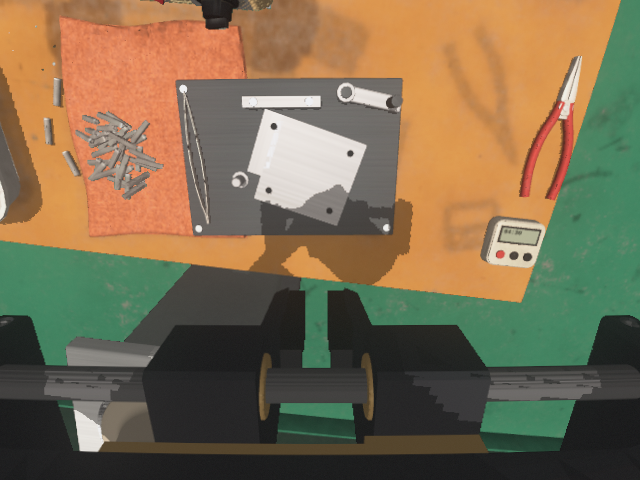

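The wrist view shows the jig squared in the picture (178-402, 78-236), the notch near (262,178), the peg at (240,180) and the pin at (394,102). I'll enlarge it for accurate corners.

```bash
python3 - <<'E'
from h import *
c=cv2.imread("pics/w1.png")
cv2.imwrite("pics/w1c.png",cv2.resize(c[85:240,220:410],None,fx=4,fy=3.8,interpolation=cv2.INTER_CUBIC))
E
```

```text
(no output)
```

View pics/w1c.png

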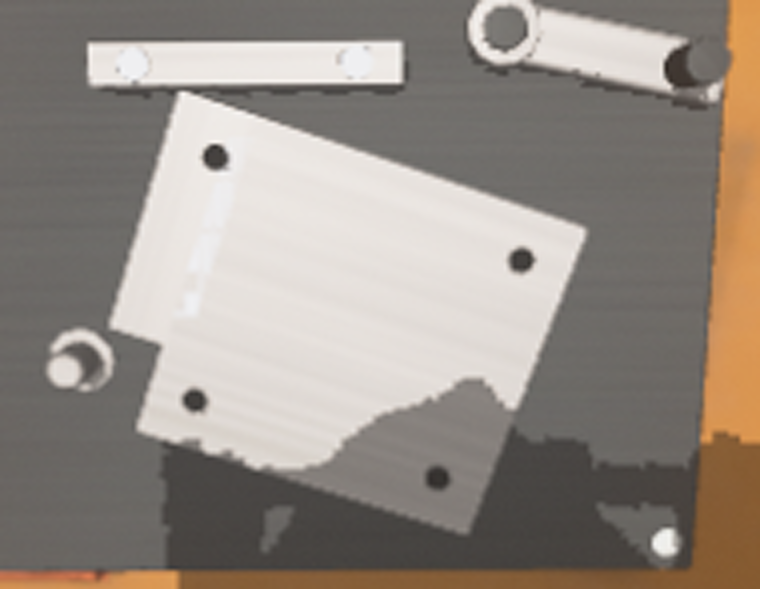

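```bash
cat > wm.py <<'E'
from h import *
np.set_printoptions(precision=1,suppress=True)
W=get_image("wrist");s=read_state();g=np.load("jig.npz");c,x,y=g["c"],g["x"],g["y"]
def J(L,z):
    o,d=rayw(W,[(220+a/4-.37,85+b/3.8-.37) for a,b in L],s);p=onplane(o,d,z)[:,:2]
    return np.c_[(p-c)@x,(p-c)@y]
p=J([(178,92),(587,230),(469,534),(136,432),(160,345),(110,328)],22)
print(p);print("fence",J([(90,84),(403,84)],26),"peg",J([(80,360)],12.5),"pegtop",J([(64,370)],36),"hinge",J([(505,28)],24),"pintop",J([(705,60)],53),"boardBR",J([(692,570)],12))
E
python3 wm.py
```

```text
[[-28.1  56.8]
 [ 84.5  18.9]
 [ 53.5 -74. ]
 [-44.5 -41.7]
 [-36.2 -15.1]
 [-50.3 -10. ]]
fence [[-51.1  58.8]
 [ 32.8  58.9]] peg [[-61.6 -21. ]] pegtop [[-61.1 -20.5]] hinge [[59.9 73.9]] pintop [[107.6  63.9]] boardBR [[123.5 -88.8]]
```

```bash
cat > go.py <<'E'
from h import *
import sys
g=np.load("jig.npz");s=read_state()
from scipy.spatial.transform import Rotation as R
ax=R.from_quat(s["tcp_rot"]).as_matrix()[:,0]
jx=np.degrees(np.arctan2(g["x"][1],g["x"][0]))
yaw=np.degrees(np.arctan2(ax[1],ax[0]))-jx
d=s["tcp_pos"][:2]-g["c"]
print("t %.2f tcp jig (%.1f %.1f) z %.1f yaw rel jig %.1f | F %s w %.1f"%(s["time_s"],d@g["x"],d@g["y"],s["tcp_pos"][2],yaw,np.round([s["ft_force"][:2]@g["x"],s["ft_force"][:2]@g["y"],s["ft_force"][2]],1),s["grip_width"]))
if len(sys.argv)>1:
    a,b=map(float,sys.argv[1:3]);p=g["c"]+a*g["x"]+b*g["y"]
    print("shift cm",np.round((p-s["tcp_pos"][:2])/10,2))
print("jig x",np.round(g["x"],3),"y",np.round(g["y"],3))
E
python3 go.py 97.6 -27.7
```

```text
t 1.40 tcp jig (28.2 -42.5) z 251.0 yaw rel jig 0.1 | F [-0.6  0.5  0.7] w 2.2
shift cm [ 2.36 -6.7 ]
jig x [ 0.129 -0.992] y [0.992 0.129]
```

```bash
python3 -m inch '[[0,[0.6,-1.7,-2],-5],[0,[1.2,-3.4,-5],-10],[0,[1.8,-5.1,-9],-15],[0,[2.36,-6.7,-13],-18.7],[0,[2.36,-6.7,-17],-18.7],[0,[2.36,-6.7,-21],-18.7],[0,[2.36,-6.7,-22],-18.7],[0,[2.36,-6.7,-22],-18.7]]'
python3 go.py 97.6 -27.7
python3 - <<'E'
from h import *
W=get_image("wrist")
cv2.imwrite("pics/w2.png",W["color"][:,:,::-1])
S=get_image("scene")
cv2.imwrite("pics/s2.png",S["color"][:,:,::-1])
E
```

```text
time_s: 2.4
tcp_pos: [442.0, -245.6, 31.5]
tcp_rot: [-0.635, 0.773, -0.0, 0.0]
ft_force: [-0.1, -0.1, 0.5]
grip_width: 0.3
t 2.40 tcp jig (98.2 -27.7) z 31.5 yaw rel jig -18.6 | F [ 0.1 -0.1  0.5] w 0.3
shift cm [-0.    0.06]
jig x [ 0.129 -0.992] y [0.992 0.129]
```

View pics/w2.png

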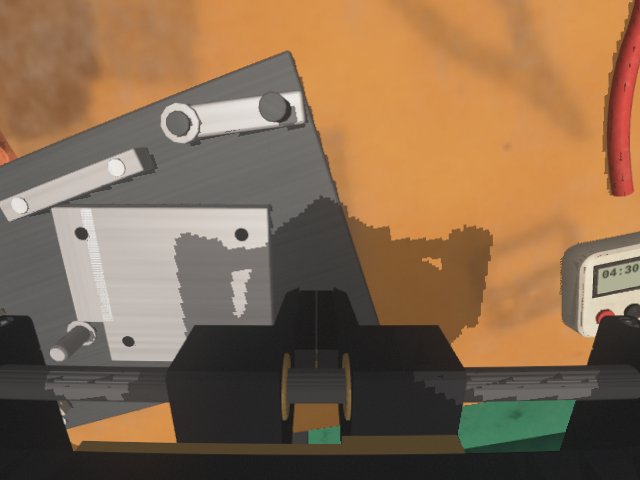

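View pics/s2.png

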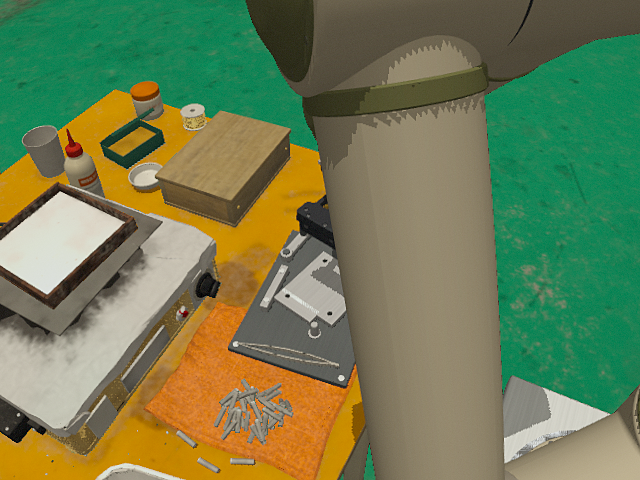

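The wrist view shows the plate aligned with the tool, its end face at column 270 and the finger just clear of it at columns 285-350. Now I'll descend to z=15, then creep along jig -x.

```bash
python3 -m inch '[[0,[0,0.05,-0.5],0],[0,[0,0.05,-1],0],[0,[0,0.05,-1.4],0],[0,[0,0.05,-1.65],0],[0,[-0.04,0.3,-1.65],0],[0,[-0.06,0.5,-1.65],0],[0,[-0.08,0.6,-1.65],0],[0,[-0.08,0.6,-1.65],0]]'
python3 go.py
```

```text
time_s: 3.5
tcp_pos: [441.8, -239.8, 16.0]
tcp_rot: [-0.635, 0.773, -0.001, 0.001]
ft_force: [-0.6, -0.4, -0.2]
grip_width: 0.6
t 3.50 tcp jig (92.4 -27.1) z 16.0 yaw rel jig -18.6 | F [ 0.3 -0.6 -0.2] w 0.6
jig x [ 0.129 -0.992] y [0.992 0.129]
```

```bash
python3 -m inch '[[0,[-0.01,0.1,0],0],[0,[-0.03,0.2,0],0],[0,[-0.04,0.3,0],0],[0,[-0.05,0.4,0],0],[0,[-0.06,0.5,0],0],[0,[-0.08,0.6,0],0],[0,[-0.09,0.7,0],0],[0,[-0.1,0.8,0],0]]'
python3 go.py
```

```text
time_s: 4.5
tcp_pos: [440.8, -231.7, 16.0]
tcp_rot: [-0.635, 0.773, -0.001, 0.001]
ft_force: [-0.2, 1.5, -0.1]
grip_width: 0.5
t 4.50 tcp jig (84.2 -27.1) z 16.0 yaw rel jig -18.6 | F [-1.5  0.  -0.1] w 0.5
jig x [ 0.129 -0.992] y [0.992 0.129]
```

```bash
cat > pic.py <<'E'
from h import *
import sys
n=sys.argv[1]
W=get_image("wrist")["color"][:,:,::-1];T=get_image("top")["color"][180:320,190:365,::-1]
T=cv2.resize(T,(600,480),interpolation=cv2.INTER_CUBIC)
cv2.imwrite(f"pics/{n}.png",cv2.resize(np.hstack([W[:,:460],T]),(800,362),interpolation=cv2.INTER_AREA))
E
python3 pic.py a1; python3 go.py
```

```text
t 4.60 tcp jig (84.2 -27.1) z 16.0 yaw rel jig -18.6 | F [-0.7 -0.5 -0.8] w 0.7
jig x [ 0.129 -0.992] y [0.992 0.129]
```

View pics/a1.png

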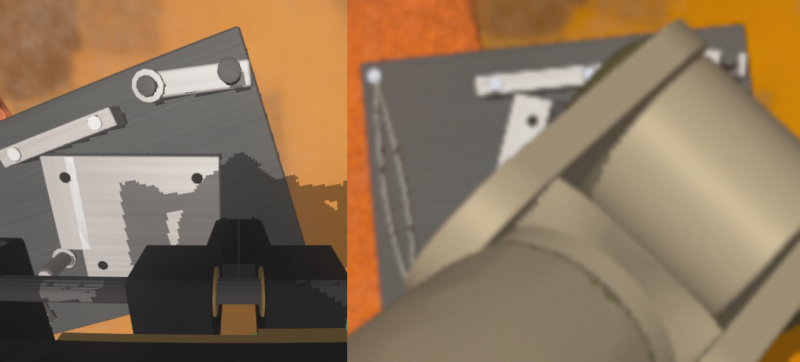

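The end face is at column 220 and the fingertip's left edge is near 225, so they aren't touching yet (the tips are slimmer). I'll continue.

```bash
python3 -m inch '[[0,[-0.01,0.1,0],0],[0,[-0.03,0.2,0],0],[0,[-0.04,0.3,0],0],[0,[-0.05,0.4,0],0],[0,[-0.06,0.5,0],0],[0,[-0.08,0.6,0],0],[0,[-0.09,0.7,0],0],[0,[-0.1,0.8,0],0]]'
python3 go.py;python3 pic.py a2
```

```text
time_s: 5.6
tcp_pos: [439.8, -223.6, 16.0]
tcp_rot: [-0.635, 0.773, -0.001, 0.001]
ft_force: [1.0, -0.3, -0.0]
grip_width: 0.3
t 5.60 tcp jig (76.1 -27.1) z 16.0 yaw rel jig -18.6 | F [ 0.4  1.  -0. ] w 0.3
jig x [ 0.129 -0.992] y [0.992 0.129]
```

View pics/a2.png

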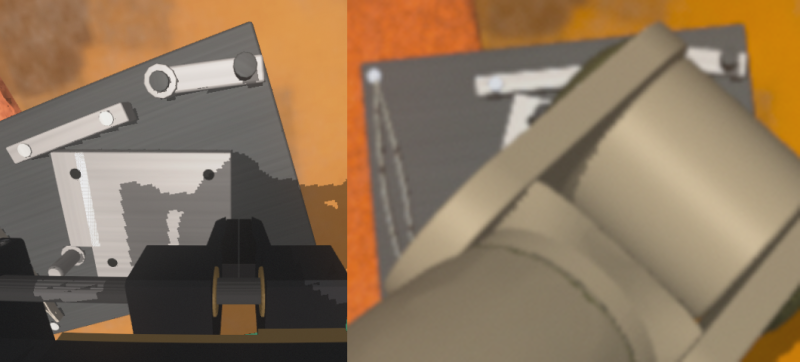

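The fingertips are only about 8 mm from their centre, so contact should come about now. I'll continue the slide.

```bash
python3 -m inch '[[0,[-0.01,0.1,0],0],[0,[-0.03,0.2,0],0],[0,[-0.04,0.3,0],0],[0,[-0.05,0.4,0],0],[0,[-0.06,0.5,0],0],[0,[-0.08,0.6,0],0],[0,[-0.09,0.7,0],0],[0,[-0.1,0.8,0],0]]'
python3 go.py;python3 pic.py a3
```

```text
time_s: 6.7
tcp_pos: [438.8, -215.5, 16.0]
tcp_rot: [-0.635, 0.773, -0.001, 0.001]
ft_force: [-0.2, 0.1, 0.9]
grip_width: 0.5
t 6.70 tcp jig (67.9 -27.0) z 16.0 yaw rel jig -18.6 | F [-0.1 -0.2  0.9] w 0.5
jig x [ 0.129 -0.992] y [0.992 0.129]
```

View pics/a3.png

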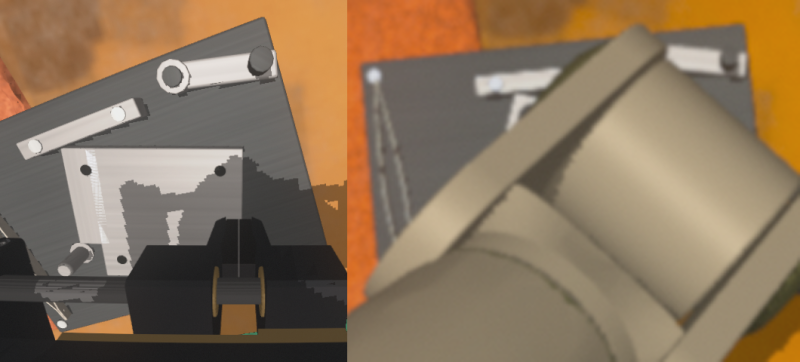

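The plate has not moved in these pictures, although the finger should already be past the end face. I'll check with depth and rays before going on.

```bash
python3 - <<'E'
from h import *
np.set_printoptions(precision=1,suppress=True,linewidth=150)
s=read_state();W=get_image("wrist");g=np.load("jig.npz")
cv2.imwrite("pics/w3.png",W["color"][150:380,150:450,::-1].repeat(2,0).repeat(2,1))
def pt(u,v):
    o,d=rayw(W,[(u,v)],s);M=np.array(W["mount"]);z=W["depth"][v,u]
    p=o+d[0]*z; q=p[:2]-g["c"];return np.r_[q@g["x"],q@g["y"],p[2]]
for uv in [(310,240),(316,260),(319,280),(327,260),(335,240),(310,295),(310,300),(316,292),(324,292),(330,300),(345,300),(300,310),(310,310)]: print(uv,W["depth"][uv[1],uv[0]],pt(*uv))
print(W["camera_matrix"])
E
```

```text
(310, 240) 175.97229 [73.9 -0.6 21.5]
(316, 260) 180.3303 [ 73.2 -12.1  20.6]
(319, 280) 182.8229 [ 71.2 -23.   21.5]
(327, 260) 190.73164 [ 77.7 -17.7  10.9]
(335, 240) 188.23329 [85.3 -8.4  9.9]
(310, 295) 157.06502 [ 68.6 -17.4  47.2]
(310, 300) 152.37387 [ 68.7 -17.4  52.1]
(316, 292) 158.15605 [ 71.4 -17.6  45.8]
(324, 292) 159.27571 [ 74.7 -19.2  44.8]
(330, 300) 152.93709 [ 76.9 -20.4  51.6]
(345, 300) 149.73479 [ 83.4 -21.   54.5]
(300, 310) 143.65866 [ 65.  -15.9  61.2]
(310, 310) 144.30693 [ 68.8 -17.6  60.6]
[[348.5   0.  315.9]
 [  0.  348.5 239.9]
 [  0.    0.    1. ]]
```

View pics/w3.png

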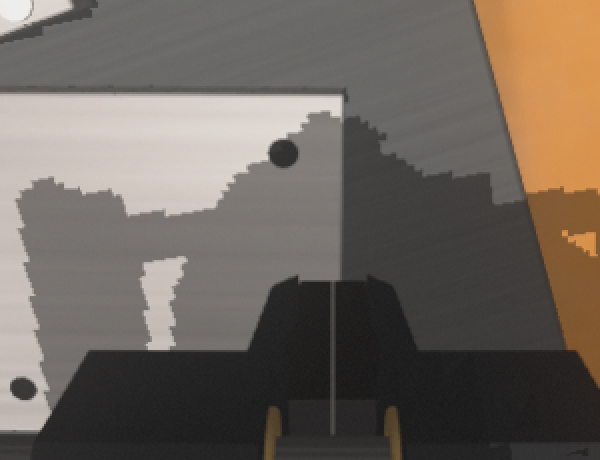

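The pixel where the TCP should project, about (316,284), shows the plate rather than a fingertip. I'll look at the finger's shape in the first scene picture.

```bash
python3 - <<'E'
from h import *
c=cv2.imread("pics/scene0.png")
cv2.imwrite("pics/f0.png",cv2.convertScaleAbs(cv2.resize(c[0:150,540:640],None,fx=5,fy=4,interpolation=cv2.INTER_CUBIC),alpha=2.5,beta=20))
S=get_image("scene")
R,_=cv2.Rodrigues(S["rvec"])
from scipy.spatial.transform import Rotation as Ro
Rt=Ro.from_quat([.8236,-.5671,-.0004,-.0005]).as_matrix();p0=np.array([187.2,-490.2,210.6])
P=np.array([p0,p0+Rt@[0,0,-19],p0+Rt@[44,0,0],p0+Rt@[-44,0,0],p0+Rt@[0,0,-64]])
uv,_=cv2.projectPoints(P,S["rvec"],S["tvec"],S["camera_matrix"],S["dist"]);print(uv.reshape(-1,2), ((uv.reshape(-1,2)-[540,0])*[5,4]))
E
```

```text
[[571.39649566 123.00646544]
 [575.04127167 112.75570244]
 [565.50788068 107.33784398]
 [577.66216922 139.93325844]
 [583.95173457  87.31090236]] [[156.98247828 492.02586178]
 [175.20635833 451.02280975]
 [127.5394034  429.35137593]
 [188.31084609 559.73303377]
 [219.75867285 349.24360944]]
```

View pics/f0.png

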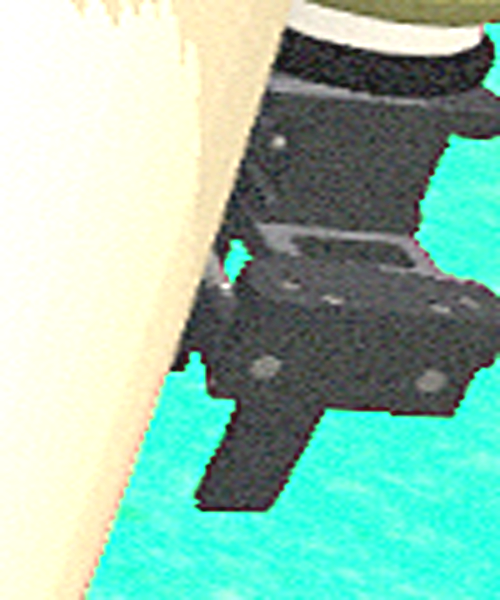

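```bash
python3 - <<'E'
from h import *
np.set_printoptions(precision=1,suppress=True,linewidth=150)
W=get_image("wrist");M=np.array(W["mount"])
for u in (300,310,322,330):
  for v in (284,288,290,292,296,304,316,330,345):
    p=cv2.undistortPoints(np.array([[[u,v]]],float),W["camera_matrix"],W["dist"]).ravel();z=W["depth"][v,u]
    print((u,v),z,M[:3,:3]@(np.r_[p,1]*z)+M[:3,3])
E
python3 go.py
```

```text
(300, 284) 184.39871 [-8.2 -2.2 -4.7]
(300, 288) 186.04181 [-8.3  0.5 -3.9]
(300, 290) 161.0251 [ -7.1  -9.7 -26.9]
(300, 292) 159.67163 [ -7.   -9.5 -28.4]
(300, 296) 156.4727 [ -6.9  -9.2 -31.8]
(300, 304) 148.97348 [ -6.5  -9.5 -39.6]
(300, 316) 140.18958 [ -6.1  -9.2 -49. ]
(300, 330) 130.00229 [ -5.7  -9.5 -59.6]
(300, 345) 121.32687 [ -5.3  -9.3 -68.8]
(310, 284) 183.83086 [-2.9 -2.5 -5.2]
(310, 288) 184.98727 [-2.9  0.  -4.8]
(310, 290) 161.36151 [ -2.5  -9.6 -26.6]
(310, 292) 159.09421 [ -2.4  -9.8 -28.9]
(310, 296) 155.89713 [ -2.4  -9.5 -32.3]
(310, 304) 149.18437 [ -2.3  -9.4 -39.4]
(310, 316) 139.61453 [ -2.1  -9.5 -49.5]
(310, 330) 131.28775 [ -2.   -8.8 -58.5]
(310, 345) 120.75984 [ -1.8  -9.7 -69.3]
(322, 284) 196.11305 [3.7 2.8 5.9]
(322, 288) 196.8062 [3.7 5.3 5.9]
(322, 290) 161.2474 [  3.1  -9.7 -26.7]
(322, 292) 159.30344 [  3.   -9.7 -28.7]
(322, 296) 154.78389 [  3.  -10.  -33.3]
(322, 304) 148.76445 [  2.9  -9.6 -39.8]
(322, 316) 138.93327 [  2.7  -9.8 -50.1]
(322, 330) 129.45795 [  2.5  -9.8 -60.1]
(322, 345) 122.33851 [  2.4  -8.7 -67.9]
(330, 284) 194.39116 [8.1 2.1 4.4]
(330, 288) 196.54285 [8.2 5.2 5.6]
(330, 290) 162.13068 [  6.8  -9.3 -25.8]
(330, 292) 160.36252 [  6.7  -9.2 -27.7]
(330, 296) 155.30365 [  6.5  -9.8 -32.9]
(330, 304) 147.97466 [  6.3 -10.  -40.5]
(330, 316) 139.6864 [  5.9  -9.4 -49.4]
(330, 330) 129.849 [  5.5  -9.6 -59.7]
(330, 345) 120.9652 [  5.2  -9.6 -69.1]
t 6.95 tcp jig (68.0 -27.0) z 16.0 yaw rel jig -18.6 | F [-0.3  0.7 -0.7] w 0.4
jig x [ 0.129 -0.992] y [0.992 0.129]
```

Wrist depth shows the fingers' front face ending 26-27 mm short of the reported TCP. That fits the lack of contact: the fingers are passing above the plate. The evidence outweighs the stated tool length, so I'll back off, then lower step by step while watching the force and check the tip against the plate again.

```bash
python3 -m inch '[[0,[0.06,-0.5,0],0],[0,[0.13,-1,0],0],[0,[0.2,-1.6,0],0],[0,[0.27,-2.1,0],0],[0,[0.27,-2.1,-0.5],0],[0,[0.27,-2.1,-0.9],0],[0,[0.27,-2.1,-1.3],0],[0,[0.27,-2.1,-1.5],0]]'
python3 go.py
python3 -m inch '[[0,[0,0,-0.15],0],[0,[0,0,-0.3],0],[0,[0,0,-0.45],0],[0,[0,0,-0.6],0],[0,[0,0,-0.7],0],[0,[0,0,-0.8],0],[0,[0,0,-0.8],0],[0,[0,0,-0.8],0]]'
python3 go.py; python3 - <<'E'
from h import *
np.set_printoptions(precision=1,suppress=True,linewidth=150)
W=get_image("wrist");M=np.array(W["mount"]);s=read_state()
cv2.imwrite("pics/w4.png",W["color"][150:380,150:450,::-1].repeat(2,0).repeat(2,1))
for u in (310,):
  for v in (280,284,286,288,290,292,296):
    p=cv2.undistortPoints(np.array([[[u,v]]],float),W["camera_matrix"],W["dist"]).ravel();z=W["depth"][v,u]
    print((u,v),z,M[:3,:3]@(np.r_[p,1]*z)+M[:3,3])
E
```

```text
time_s: 7.95
tcp_pos: [441.4, -236.4, 0.7]
tcp_rot: [-0.635, 0.773, -0.001, 0.001]
ft_force: [0.0, -0.6, 0.4]
grip_width: 0.4
t 7.95 tcp jig (89.0 -27.1) z 0.7 yaw rel jig -18.6 | F [ 0.6 -0.1  0.4] w 0.4
jig x [ 0.129 -0.992] y [0.992 0.129]
time_s: 8.95
tcp_pos: [441.5, -236.5, -7.3]
tcp_rot: [-0.635, 0.773, -0.001, 0.001]
ft_force: [-0.0, 0.4, 0.2]
grip_width: 0.3
t 8.95 tcp jig (89.0 -27.1) z -7.3 yaw rel jig -18.6 | F [-0.4  0.   0.2] w 0.3
jig x [ 0.129 -0.992] y [0.992 0.129]
(310, 280) 168.4033 [ -2.6 -11.  -18.7]
(310, 284) 170.42982 [ -2.6  -8.3 -17.4]
(310, 286) 170.44078 [ -2.6  -7.4 -17.7]
(310, 288) 170.75279 [ -2.6  -6.3 -17.7]
(310, 290) 161.86046 [ -2.5  -9.4 -26.1]
(310, 292) 159.06189 [ -2.4  -9.8 -28.9]
(310, 296) 155.46 [ -2.4  -9.7 -32.7]
```

View pics/w4.png

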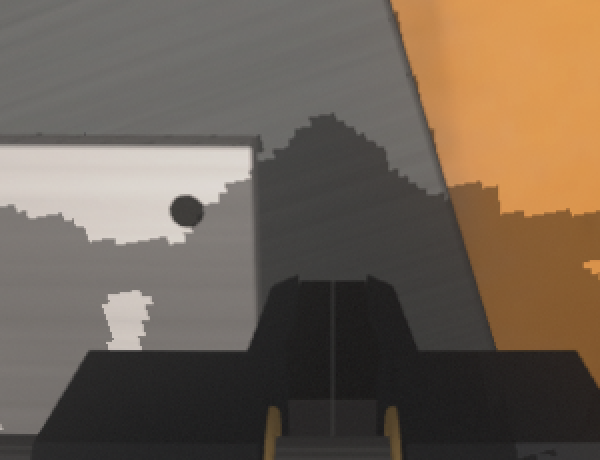

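There is still no contact at TCP z=-7, which is below the board's top. That confirms the tips sit about 26 mm above the reported TCP. I'll lower 3.7 mm more (tips about 15) and push.

```bash
python3 -m inch '[[0,[0,0,-0.15],0],[0,[0,0,-0.3],0],[0,[0,0,-0.38],0],[0,[-0.01,0.1,-0.38],0],[0,[-0.03,0.2,-0.38],0],[0,[-0.04,0.3,-0.38],0],[0,[-0.05,0.4,-0.38],0],[0,[-0.06,0.5,-0.38],0]]'
python3 go.py
python3 -m inch '[[0,[-0.01,0.08,0],0],[0,[-0.02,0.16,0],0],[0,[-0.03,0.24,0],0],[0,[-0.04,0.32,0],0],[0,[-0.05,0.4,0],0],[0,[-0.06,0.48,0],0],[0,[-0.07,0.56,0],0],[0,[-0.08,0.64,0],0]]'
python3 go.py; python3 pic.py a5
```

```text
time_s: 10.0
tcp_pos: [441.0, -231.8, -11.0]
tcp_rot: [-0.635, 0.772, -0.002, 0.0]
ft_force: [0.2, -3.6, -1.0]
grip_width: -0.1
t 10.00 tcp jig (84.4 -26.9) z -11.0 yaw rel jig -18.6 | F [ 3.6 -0.3 -1. ] w -0.1
jig x [ 0.129 -0.992] y [0.992 0.129]
time_s: 11.0
tcp_pos: [440.2, -225.4, -11.0]
tcp_rot: [-0.635, 0.773, -0.002, 0.0]
ft_force: [-0.2, -4.1, -0.6]
grip_width: 0.2
t 11.00 tcp jig (77.9 -26.9) z -11.0 yaw rel jig -18.6 | F [ 4.1 -0.7 -0.6] w 0.2
jig x [ 0.129 -0.992] y [0.992 0.129]
```

View pics/a5.png

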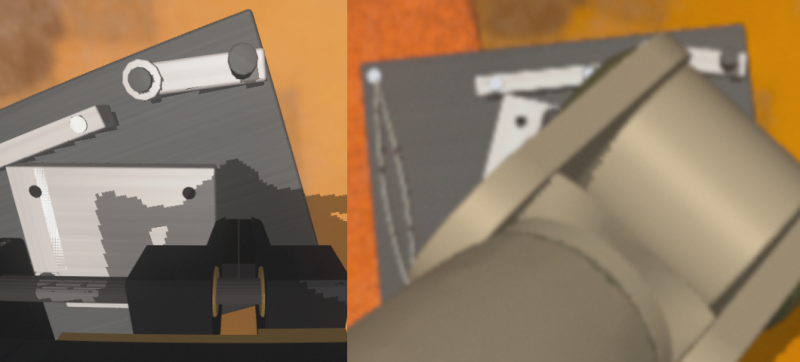

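Contact now: about 4 N, and the plate is sliding. I'll continue in small increments.

```bash

python3 -m inch '[[0,[-0.01,0.08,0],0],[0,[-0.02,0.16,0],0],[0,[-0.03,0.24,0],0],[0,[-0.04,0.32,0],0],[0,[-0.05,0.4,0],0],[0,[-0.06,0.48,0],0],[0,[-0.06,0.54,0],0],[0,[-0.06,0.54,0],0]]'
python3 go.py; python3 - <<'E'
from h import *
W=get_image("wrist")
cv2.imwrite("pics/w5.png",cv2.resize(W["color"][:400,:460,::-1],None,fx=1.7,fy=1.5))
T=get_image("top")["color"][:,:,::-1]
cv2.imwrite("pics/t5.png",cv2.resize(T[180:320,190:365],None,fx=4.5,fy=4.2,interpolation=cv2.INTER_CUBIC))
E
```

```text
time_s: 12.1
tcp_pos: [439.6, -219.8, -11.0]
tcp_rot: [-0.635, 0.772, -0.001, 0.001]
ft_force: [-0.5, -2.7, -0.9]
grip_width: 0.3
t 12.10 tcp jig (72.3 -26.8) z -11.0 yaw rel jig -18.6 | F [ 2.6 -0.8 -0.9] w 0.3
jig x [ 0.129 -0.992] y [0.992 0.129]
```

View pics/w5.png

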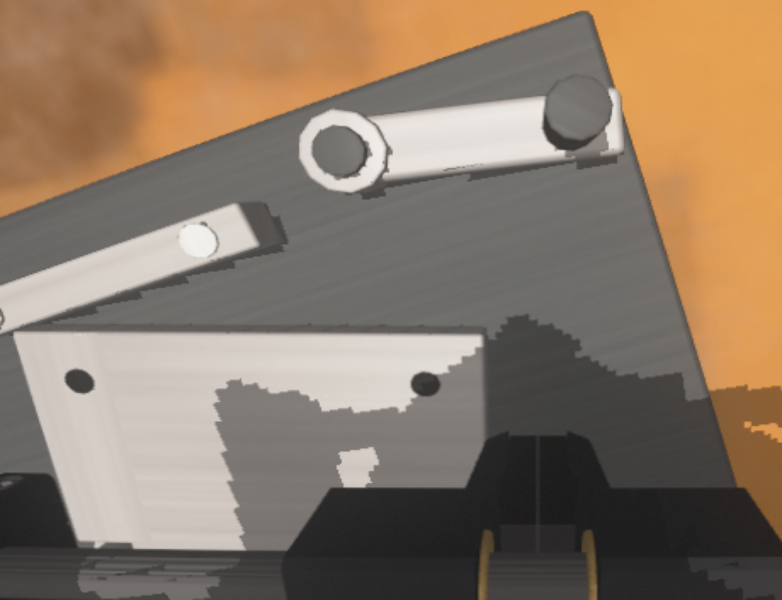

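View pics/t5.png

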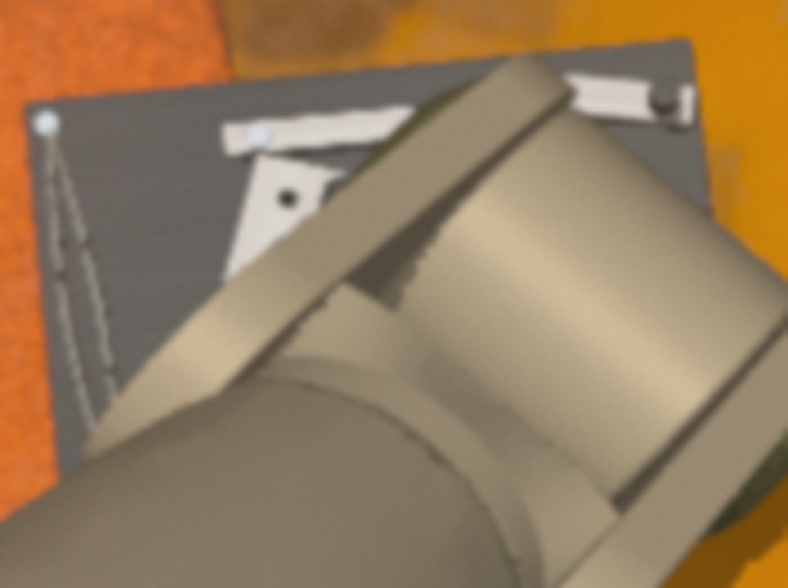

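The plate keeps its angle. Its corner slides right beside the fence, with about 5 mm left to the peg. I'll continue slowly.

```bash

python3 -m inch '[[0,[-0.01,0.06,0],0],[0,[-0.02,0.12,0],0],[0,[-0.03,0.18,0],0],[0,[-0.04,0.24,0],0],[0,[-0.05,0.3,0],0],[0,[-0.05,0.35,0],0],[0,[-0.05,0.4,0],0],[0,[-0.05,0.4,0],0]]'
python3 go.py
python3 -m inch '[[0,[-0.01,0.03,0],0],[0,[-0.01,0.06,0],0],[0,[-0.01,0.09,0],0],[0,[-0.02,0.12,0],0],[0,[-0.02,0.15,0],0],[0,[-0.02,0.18,0],0],[0,[-0.02,0.2,0],0],[0,[-0.02,0.2,0],0]]'
python3 go.py
 python3 - <<'E'
from h import *
W=get_image("wrist")
cv2.imwrite("pics/w6.png",cv2.resize(W["color"][:400,:460,::-1],None,fx=1.7,fy=1.5))
E
```

```text
time_s: 13.2
tcp_pos: [439.0, -215.8, -11.0]
tcp_rot: [-0.635, 0.773, -0.001, 0.001]
ft_force: [-0.8, -4.3, -0.9]
grip_width: 0.6
t 13.20 tcp jig (68.2 -26.8) z -11.0 yaw rel jig -18.6 | F [ 4.2 -1.4 -0.9] w 0.6
jig x [ 0.129 -0.992] y [0.992 0.129]
time_s: 14.2
tcp_pos: [439.6, -215.3, -10.6]
tcp_rot: [-0.635, 0.772, -0.003, 0.0]
ft_force: [0.0, -10.9, -3.2]
grip_width: 0.9
t 14.20 tcp jig (67.8 -26.2) z -10.6 yaw rel jig -18.6 | F [10.8 -1.4 -3.2] w 0.9
jig x [ 0.129 -0.992] y [0.992 0.129]
```

View pics/w6.png

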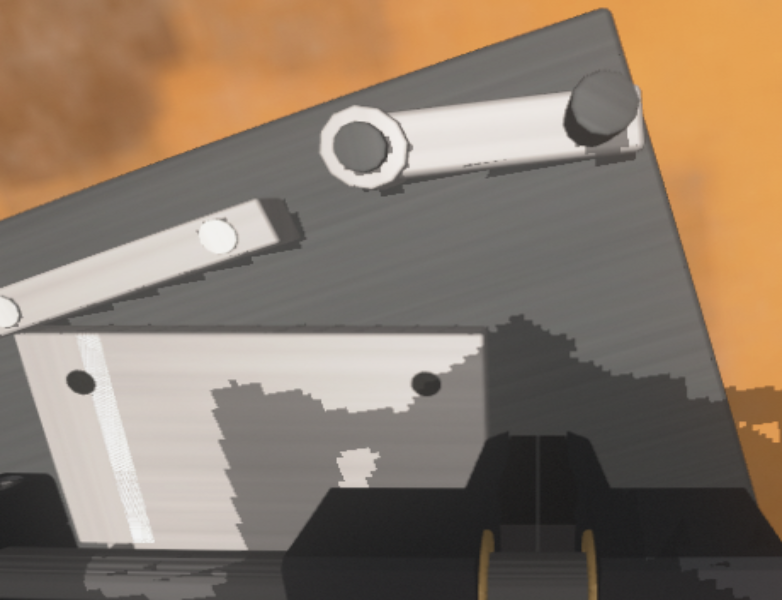

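```bash
python3 - <<'E'
from h import *
np.set_printoptions(precision=1,suppress=True)
W=get_image("wrist");s=read_state();g=np.load("jig.npz");c,x,y=g["c"],g["x"],g["y"]
def J(L,z):
    o,d=rayw(W,[(a/1.7,b/1.5) for a,b in L],s);p=onplane(o,d,z)[:,:2];return np.c_[(p-c)@x,(p-c)@y]
print("TL TR",J([(17,333),(484,334)],22),"fence",J([(276,243)],26),"hinge",J([(364,147)],24),"pintop",J([(604,105)],53))
E
python3 go.py
```

```text
TL TR [[-41.9  56.9]
 [ 69.4  19. ]] fence [[33.6 57.8]] hinge [[61.3 72.9]] pintop [[109.5  62.3]]
t 14.30 tcp jig (67.8 -26.2) z -10.6 yaw rel jig -18.6 | F [11.  -1.1 -3.5] w 0.4
jig x [ 0.129 -0.992] y [0.992 0.129]
```

The rise to about 11 N after 17 mm of travel, against 4 N while sliding, means the notch bears on the peg with the plate still at -0.33 rad. Now I'll back off and move to the push spot about 20 mm from the corner.

```bash

python3 -m inch '[[0,[-0.06,-0.3,-0.04],0],[0,[-0.12,-0.59,-0.04],0],[0,[0.42,-0.7,-0.04],0],[0,[0.96,-0.8,-0.04],0],[0,[1.5,-0.92,-0.04],0],[0,[2.04,-1.02,-0.04],0],[0,[2.04,-1.02,-0.04],0],[0,[2.1,-0.75,-0.04],0]]'
python3 go.py
 python3 - <<'E'
from h import *
W=get_image("wrist")
cv2.imwrite("pics/w7.png",cv2.resize(W["color"][:400,:460,::-1],None,fx=1.7,fy=1.5))
E
```

```text
time_s: 15.3
tcp_pos: [460.5, -222.7, -11.1]
tcp_rot: [-0.635, 0.773, -0.003, 0.0]
ft_force: [-0.6, 0.9, 0.1]
grip_width: 0.2
t 15.30 tcp jig (77.9 -6.5) z -11.1 yaw rel jig -18.6 | F [-1.  -0.5  0.1] w 0.2
jig x [ 0.129 -0.992] y [0.992 0.129]
```

View pics/w7.png

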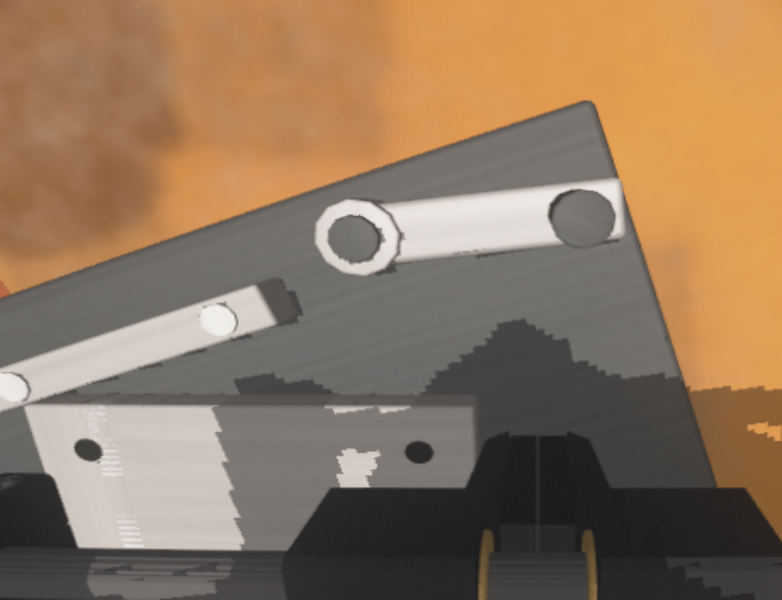

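The tool is about 27 mm up the end face with a small gap. I'll push along the arc about the peg, turning the tool with the plate.

```bash

python3 -m inch '[[0,[0.01,0.12,0],0],[0,[0.02,0.25,0],0],[0,[0.02,0.37,0],0],[0,[0.03,0.5,0],0],[0,[0.12,0.55,0],0.5],[0,[0.2,0.57,0],1],[0,[0.29,0.6,0],1.5],[0,[0.37,0.62,0],2]]'
python3 go.py
 python3 - <<'E'
from h import *
W=get_image("wrist")
cv2.imwrite("pics/w8.png",cv2.resize(W["color"][:400,:460,::-1],None,fx=1.7,fy=1.5))
E
```

```text
time_s: 16.35
tcp_pos: [465.2, -218.2, -10.4]
tcp_rot: [-0.648, 0.761, -0.005, 0.0]
ft_force: [1.7, -10.8, -2.6]
grip_width: 0.6
t 16.35 tcp jig (74.0 -1.2) z -10.4 yaw rel jig -16.5 | F [10.9  0.3 -2.6] w 0.6
jig x [ 0.129 -0.992] y [0.992 0.129]
```

View pics/w8.png

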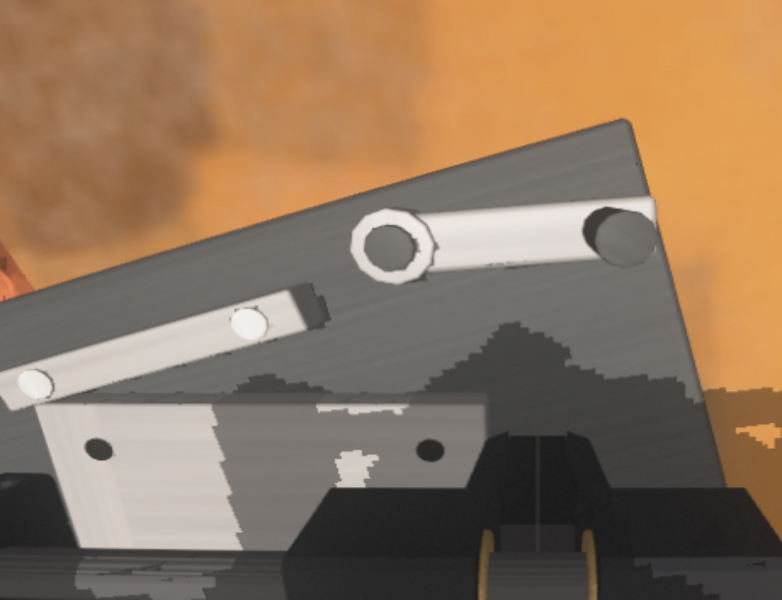

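```bash

python3 -m inch '[[0,[0.1,0.15,0],0.6],[0,[0.22,0.19,0],1.1],[0,[0.34,0.23,0],1.7],[0,[0.46,0.27,0],2.2],[0,[0.58,0.31,0],2.8],[0,[0.7,0.35,0],3.4],[0,[0.83,0.39,0],4],[0,[0.95,0.43,0],4.5]]'
python3 go.py
 python3 - <<'E'
from h import *
W=get_image("wrist")
cv2.imwrite("pics/w9.png",cv2.resize(W["color"][:400,:460,::-1],None,fx=1.7,fy=1.5))
E
```

```text
time_s: 17.4
tcp_pos: [475.4, -214.8, -10.2]
tcp_rot: [-0.678, 0.735, -0.007, 0.001]
ft_force: [1.9, -5.3, -3.1]
grip_width: 0.5
t 17.40 tcp jig (71.9 9.4) z -10.2 yaw rel jig -12.0 | F [ 5.5  1.2 -3.1] w 0.5
jig x [ 0.129 -0.992] y [0.992 0.129]
```

View pics/w9.png

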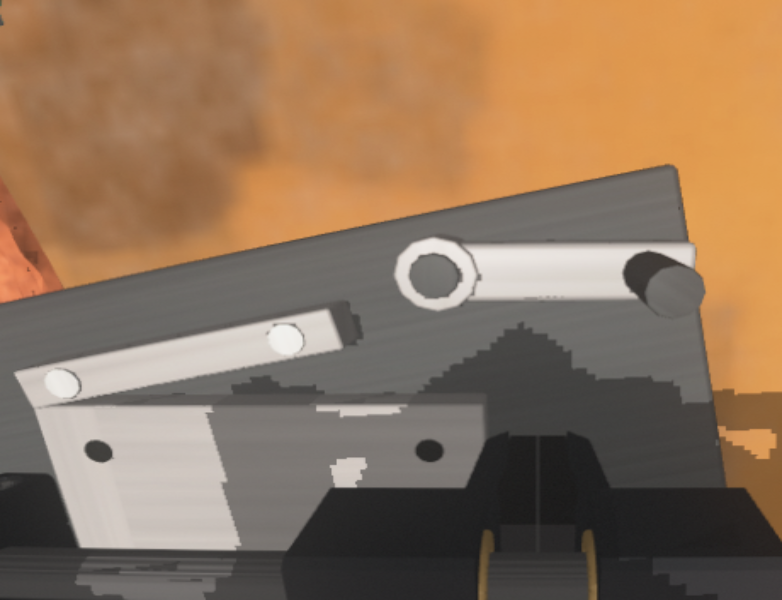

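Turning well at 5.5 N; the skew is now about -12°. I'll continue along the arc.

```bash

python3 -m inch '[[0,[0.14,0.15,0],0.7],[0,[0.29,0.21,0],1.4],[0,[0.44,0.28,0],2.1],[0,[0.58,0.34,0],2.8],[0,[0.72,0.41,0],3.4],[0,[0.87,0.47,0],4.1],[0,[1.01,0.53,0],4.8],[0,[1.16,0.6,0],5.5]]'
python3 go.py
 python3 - <<'E'
from h import *
W=get_image("wrist")
cv2.imwrite("pics/w10.png",cv2.resize(W["color"][:400,:460,::-1],None,fx=1.7,fy=1.5))
E
```

```text
time_s: 18.45
tcp_pos: [487.3, -208.9, -10.1]
tcp_rot: [0.713, -0.701, 0.007, -0.001]
ft_force: [0.5, -5.5, -1.7]
grip_width: 0.4
t 18.45 tcp jig (67.6 21.9) z -10.1 yaw rel jig -6.5 | F [ 5.5 -0.2 -1.7] w 0.4
jig x [ 0.129 -0.992] y [0.992 0.129]
```

View pics/w10.png

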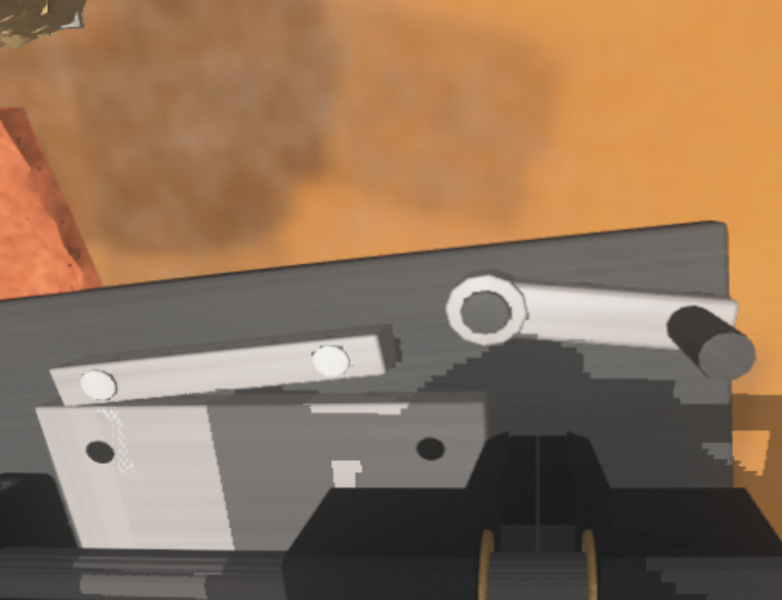

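```bash

python3 -m inch '[[0,[0.14,0.15,0],0.7],[0,[0.28,0.22,0],1.4],[0,[0.42,0.3,0],2.1],[0,[0.56,0.37,0],2.8],[0,[0.7,0.44,0],3.4],[0,[0.84,0.51,0],4.1],[0,[0.98,0.58,0],4.8],[0,[1.12,0.64,0],5.5]]'
python3 go.py
 python3 - <<'E'
from h import *
W=get_image("wrist")
cv2.imwrite("pics/w11.png",cv2.resize(W["color"][:400,:460,::-1],None,fx=1.7,fy=1.5))
E
```

```text
time_s: 19.5
tcp_pos: [498.7, -202.5, -10.0]
tcp_rot: [0.746, -0.666, 0.007, -0.001]
ft_force: [2.1, -4.3, -1.9]
grip_width: 0.3
t 19.50 tcp jig (62.7 34.1) z -10.0 yaw rel jig -0.9 | F [ 4.6  1.5 -1.9] w 0.3
jig x [ 0.129 -0.992] y [0.992 0.129]
```

View pics/w11.png

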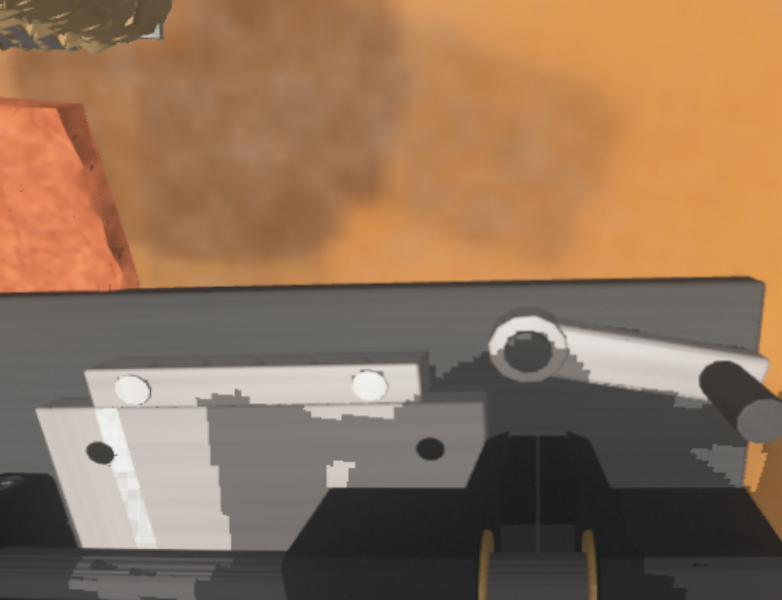

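Nearly flush. Now the final bit, then build up the force gently.

```bash

python3 -m inch '[[0,[0.03,0.1,0],0.2],[0,[0.07,0.13,0],0.4],[0,[0.1,0.16,0],0.6],[0,[0.14,0.19,0],0.8],[0,[0.17,0.22,0],1],[0,[0.17,0.24,0],1],[0,[0.17,0.24,0],1],[0,[0.17,0.24,0],1]]'
python3 go.py
```

```text
time_s: 20.55
tcp_pos: [500.5, -200.8, -9.7]
tcp_rot: [0.752, -0.659, 0.007, -0.001]
ft_force: [-1.2, -8.4, 3.0]
grip_width: 0.4
t 20.55 tcp jig (61.2 36.0) z -9.7 yaw rel jig 0.2 | F [ 8.2 -2.3  3. ] w 0.4
jig x [ 0.129 -0.992] y [0.992 0.129]
```

```bash

python3 -m inch '[[0,[0,0.07,0],0],[0,[0,0.09,0],0],[0,[-0.01,0.11,0],0],[0,[-0.01,0.11,0],0],[0,[-0.01,0.11,0],0],[0,[-0.01,0.11,0],0],[0,[-0.01,0.11,0],0],[0,[-0.01,0.11,0],0]]'
python3 go.py
 python3 - <<'E'
from h import *
W=get_image("wrist")
cv2.imwrite("pics/w12.png",cv2.resize(W["color"][:400,:460,::-1],None,fx=1.7,fy=1.5))
E
python3 go.py
```

```text
time_s: 21.55
tcp_pos: [500.6, -200.5, -9.3]
tcp_rot: [0.752, -0.659, 0.008, -0.0]
ft_force: [-1.0, -8.7, 0.6]
grip_width: 0.2
t 21.55 tcp jig (61.0 36.2) z -9.3 yaw rel jig 0.2 | F [ 8.5 -2.1  0.6] w 0.2
jig x [ 0.129 -0.992] y [0.992 0.129]
t 21.60 tcp jig (61.0 36.2) z -9.3 yaw rel jig 0.2 | F [ 7.6 -1.9  1.1] w 0.3
jig x [ 0.129 -0.992] y [0.992 0.129]
```

View pics/w12.png

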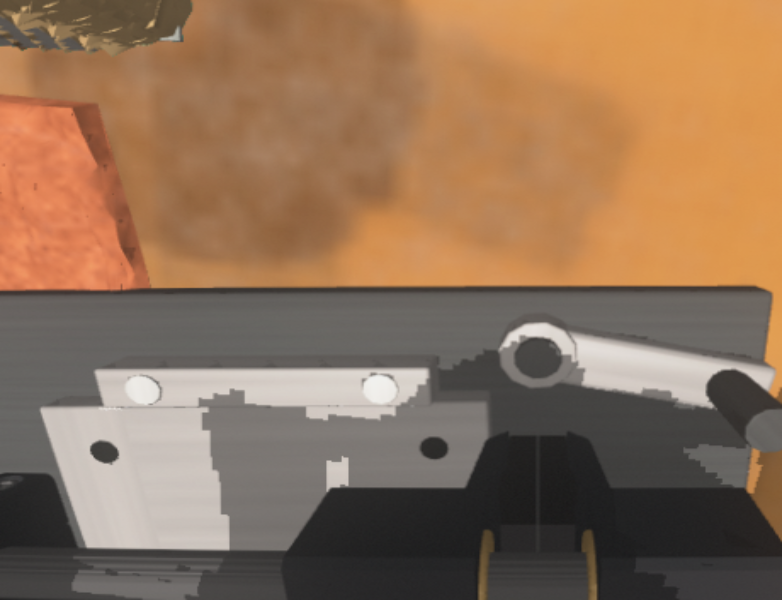

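```bash

python3 -m inch '[[0,[0,0.1,-0.05],0],[0,[-0.01,0.12,-0.05],0],[0,[-0.01,0.14,-0.05],0],[0,[-0.01,0.14,-0.05],0],[0,[-0.01,0.14,-0.05],0],[0,[-0.01,0.14,-0.05],0],[0,[-0.01,0.14,-0.05],0],[0,[-0.01,0.14,-0.05],0]]'
python3 go.py
 python3 - <<'E'
from h import *
for i in range(4):
    im=get_image("wrist");f=read_state()["ft_force"];print(f.round(1),np.linalg.norm(f).round(1))
E
python3 go.py
```

```text
time_s: 22.6
tcp_pos: [500.7, -200.4, -9.3]
tcp_rot: [0.752, -0.659, 0.009, 0.0]
ft_force: [-1.6, -11.2, 1.3]
grip_width: 0.5
t 22.60 tcp jig (60.9 36.3) z -9.3 yaw rel jig 0.2 | F [10.9 -3.   1.3] w 0.5
jig x [ 0.129 -0.992] y [0.992 0.129]
[-2.6 -9.8  1.7] 10.2
[ -1.2 -10.5   1.3] 10.6
[ -1.1 -10.1   2.4] 10.5
[  0.4 -10.3   0.7] 10.3
t 22.80 tcp jig (60.9 36.3) z -9.2 yaw rel jig 0.2 | F [10.3 -0.9  0.7] w 0.6
jig x [ 0.129 -0.992] y [0.992 0.129]
```

```bash

python3 -m inch '[[0,[-0.01,0.14,-0.05],0],[0,[-0.01,0.15,-0.05],0],[0,[-0.01,0.15,-0.05],0],[0,[-0.01,0.15,-0.05],0],[0,[-0.01,0.15,-0.05],0],[0,[-0.01,0.15,-0.05],0],[0,[-0.01,0.15,-0.05],0],[0,[-0.01,0.15,-0.05],0]]'
python3 go.py
 python3 - <<'E'
from h import *
s=read_state();W=get_image("wrist");np.save("w13.npy",W["color"])
cv2.imwrite("pics/w13.png",cv2.resize(W["color"][190:350,10:330,::-1],None,fx=2.5,fy=2.5,interpolation=cv2.INTER_CUBIC))
f=s["ft_force"];print(f)
E
python3 go.py
```

```text
time_s: 23.8
tcp_pos: [500.8, -200.4, -9.2]
tcp_rot: [0.752, -0.659, 0.01, 0.001]
ft_force: [-2.0, -12.1, 1.6]
grip_width: 0.5
t 23.80 tcp jig (60.9 36.4) z -9.2 yaw rel jig 0.2 | F [11.7 -3.5  1.6] w 0.5
jig x [ 0.129 -0.992] y [0.992 0.129]
[ -2.00909899 -12.06377361   1.57827533]
t 23.85 tcp jig (60.9 36.4) z -9.2 yaw rel jig 0.2 | F [11.5 -3.2  1.9] w 0.3
jig x [ 0.129 -0.992] y [0.992 0.129]
```

View pics/w13.png

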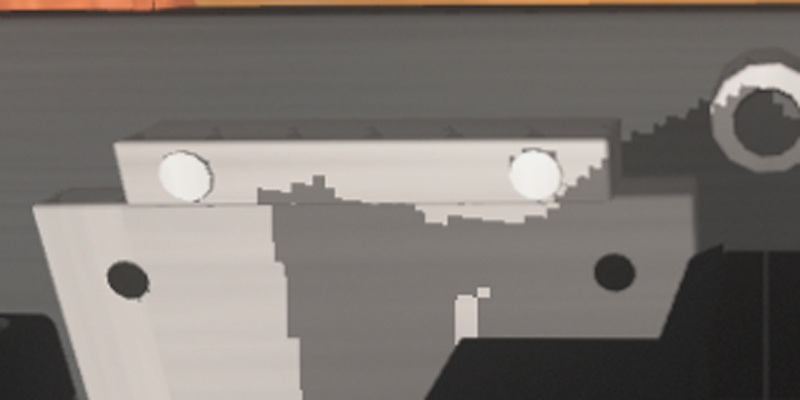

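The plate edge runs about 0.01 rad past the fence line, which is what contact at the fence's right end gives. The press at 10-11.7 N was held for over a second. Now I'll back off, rise and look.

```bash

python3 -m inch '[[0,[0.07,-0.5,0],0],[0,[0.15,-1.2,0],0],[0,[0.15,-1.2,1],0],[0,[0.15,-1.2,4],0],[3,[0.15,-1.2,8],0],[3,[0.15,-1.5,12],0],[3,[0.15,-1.5,13],0],[3,[0.15,-1.5,13],0]]' 20
python3 go.py
 python3 - <<'E'
from h import *
s=read_state();print(s["qpos"].round(2))
W=get_image("wrist")
cv2.imwrite("pics/w14.png",cv2.resize(W["color"][60:320,60:460,::-1],None,fx=2,fy=2,interpolation=cv2.INTER_CUBIC))
E
```

```text
time_s: 24.85
tcp_pos: [502.1, -215.0, 120.8]
tcp_rot: [0.752, -0.659, 0.01, 0.001]
ft_force: [0.3, -0.7, 0.4]
grip_width: 30.2
t 24.85 tcp jig (75.6 35.8) z 120.8 yaw rel jig 0.2 | F [0.7 0.2 0.4] w 30.2
jig x [ 0.129 -0.992] y [0.992 0.129]
[-0.62  0.43  1.57 -0.    1.11  0.82]
```

View pics/w14.png

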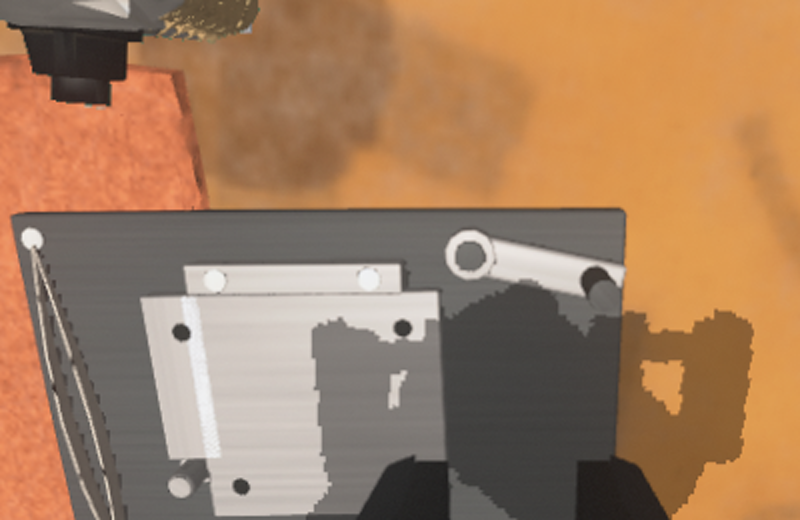

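Plate corners are at (140,297) and (440,290), and the pin top is at (604,296). Measuring these next.

```bash
python3 - <<'E'
from h import *
np.set_printoptions(precision=1,suppress=True)
W=get_image("wrist");s=read_state();g=np.load("jig.npz");c,x,y=g["c"],g["x"],g["y"]
def J(L,z):
    o,d=rayw(W,[(60+a/2-.25,60+b/2-.25) for a,b in L],s);p=onplane(o,d,z)[:,:2];return np.c_[(p-c)@x,(p-c)@y]
p=J([(140,297),(440,291)],22);print("TL TR",p,np.arctan2(*(p[1]-p[0])[::-1]),"fence",J([(187,294),(402,291)],26),"hinge",J([(470,253)],24),"pintop",J([(604,296)],53),"board",J([(12,213),(625,208)],12),"notchleft",J([(168,457)],22))
E
python3 go.py 110 61.5
```

```text
TL TR [[-70.8  55.9]
 [ 48.5  58.3]] 0.019321837648070165 fence [[-50.   58. ]
 [ 34.   59.1]] hinge [[60.6 73.6]] pintop [[108.8  63.1]] board [[-122.8   88.2]
 [ 121.8   89.8]] notchleft [[-69.8 -13.8]]
t 24.95 tcp jig (75.3 35.4) z 119.5 yaw rel jig 0.2 | F [-0.3  0.7  0. ] w 30.2
shift cm [ 3.03 -3.1 ]
jig x [ 0.129 -0.992] y [0.992 0.129]
```

```bash

python3 -m inch '[[3,[0.8,-0.8,0],0],[3,[1.6,-1.6,0],0],[3,[2.4,-2.3,-1],0],[3,[3.18,-3.04,-3],0],[3,[3.18,-3.04,-5],0],[3,[3.18,-3.04,-7.5],0],[3,[3.18,-3.04,-8],0],[3,[3.18,-3.04,-8],0]]' 20
python3 go.py 109.5 63
 python3 - <<'E'
from h import *
W=get_image("wrist")
cv2.imwrite("pics/w15.png",W["color"][:,:,::-1])
T=get_image("top")["color"][:,:,::-1]
cv2.imwrite("pics/t15.png",cv2.resize(T[180:320,190:365],None,fx=4.5,fy=4.2,interpolation=cv2.INTER_CUBIC))
E
```

```text
time_s: 25.95
tcp_pos: [533.7, -245.4, 39.4]
tcp_rot: [0.752, -0.659, 0.009, 0.001]
ft_force: [-0.2, -0.2, -0.5]
grip_width: 30.0
t 25.95 tcp jig (109.8 63.2) z 39.4 yaw rel jig 0.2 | F [ 0.1 -0.2 -0.5] w 30.0
shift cm [-0.02  0.03]
jig x [ 0.129 -0.992] y [0.992 0.129]
```

View pics/w15.png

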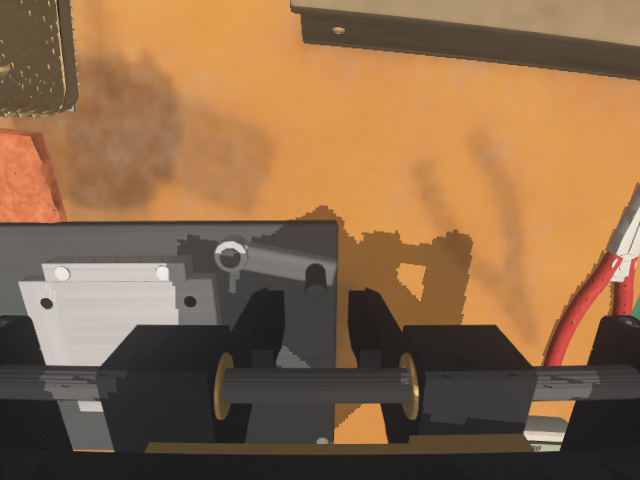

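View pics/t15.png

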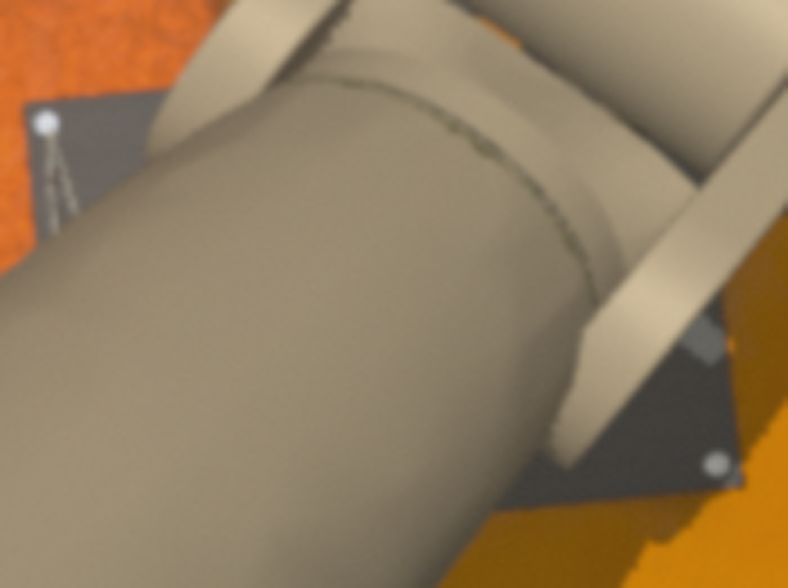

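The pin stands between the fingers, centred near column 317. Now I'll descend around it and close.

```bash

python3 -m inch '[[3,[0.2,0.02,-0.8],0],[3,[0.2,0.02,-1.6],0],[3,[0.2,0.02,-2.4],0],[3,[0.2,0.02,-3.2],0],[3,[0.2,0.02,-3.6],0],[0,[0.2,0.02,-3.6],0],[0,[0.2,0.02,-3.6],0],[0,[0.2,0.02,-3.6],0]]' 15
python3 go.py
```

```text
time_s: 27.05
tcp_pos: [536.1, -245.4, 4.6]
tcp_rot: [0.752, -0.659, 0.01, 0.001]
ft_force: [-0.3, 0.1, 0.2]
grip_width: 11.4
t 27.05 tcp jig (110.1 65.6) z 4.6 yaw rel jig 0.2 | F [-0.1 -0.3  0.2] w 11.4
jig x [ 0.129 -0.992] y [0.992 0.129]
```

Gripped at 11.4 mm. Now I'll swing along the arc, first half.

```bash

python3 -m inch '[[0,[-0.25,0.04,0],0],[0,[-0.56,0.09,0],0],[0,[-1.04,0.23,0],0],[0,[-1.51,0.41,0],0],[0,[-1.96,0.63,0],0],[0,[-2.38,0.9,0],0],[0,[-2.77,1.21,0],0],[0,[-2.77,1.21,0],0]]' 15
python3 go.py
 python3 - <<'E'
from h import *
W=get_image("wrist")
cv2.imwrite("pics/w16.png",W["color"][:,:,::-1])
E
```

```text
time_s: 28.05
tcp_pos: [506.6, -235.6, 4.7]
tcp_rot: [0.752, -0.659, 0.01, 0.003]
ft_force: [-9.3, -13.9, -0.8]
grip_width: 11.0
t 28.05 tcp jig (96.5 37.6) z 4.7 yaw rel jig 0.2 | F [ 12.6 -11.   -0.8] w 11.0
jig x [ 0.129 -0.992] y [0.992 0.129]
```

View pics/w16.png

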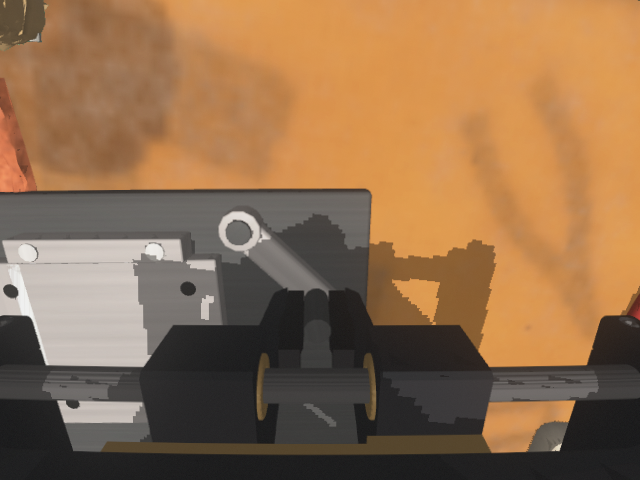

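The keeper follows, at about 0.85 rad, with about 17 N of radial strain. Re-anchoring relieves that. Continuing.

```bash

python3 -m inch '[[0,[-0.18,0.17,0],0],[0,[-0.36,0.35,0],0],[0,[-0.52,0.54,0],0],[0,[-0.68,0.73,0],0],[0,[-0.82,0.94,0],0],[0,[-0.96,1.15,0],0],[0,[-1.08,1.36,0],0],[0,[-1.19,1.58,0],0]]' 15
python3 go.py
 python3 - <<'E'
from h import *
W=get_image("wrist")
cv2.imwrite("pics/w17.png",W["color"][:,:,::-1])
E
```

```text
time_s: 29.1
tcp_pos: [492.8, -220.7, 4.6]
tcp_rot: [0.753, -0.658, 0.009, 0.004]
ft_force: [-10.2, -8.8, 0.4]
grip_width: 11.6
t 29.10 tcp jig (80.0 25.8) z 4.6 yaw rel jig 0.2 | F [  7.4 -11.3   0.4] w 11.6
jig x [ 0.129 -0.992] y [0.992 0.129]
```

View pics/w17.png

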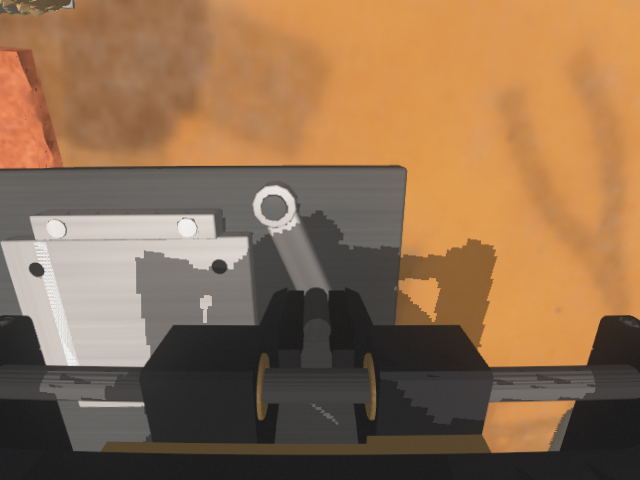

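```bash

python3 -m inch '[[0,[-0.1,0.22,0],0],[0,[-0.19,0.44,0],0],[0,[-0.26,0.66,0],0],[0,[-0.34,0.88,0],0],[0,[-0.41,1.1,0],0],[0,[-0.46,1.32,0],0],[0,[-0.5,1.54,0],0],[0,[-0.53,1.76,0],0]]' 15
python3 go.py
 python3 - <<'E'
from h import *
W=get_image("wrist")
cv2.imwrite("pics/w18.png",W["color"][:,:,::-1])
E
```

```text
time_s: 30.15
tcp_pos: [486.3, -202.7, 4.5]
tcp_rot: [0.753, -0.658, 0.008, 0.005]
ft_force: [-2.5, -4.9, -0.9]
grip_width: 11.4
t 30.15 tcp jig (61.3 21.7) z 4.5 yaw rel jig 0.3 | F [ 4.5 -3.1 -0.9] w 11.4
jig x [ 0.129 -0.992] y [0.992 0.129]
```

View pics/w18.png

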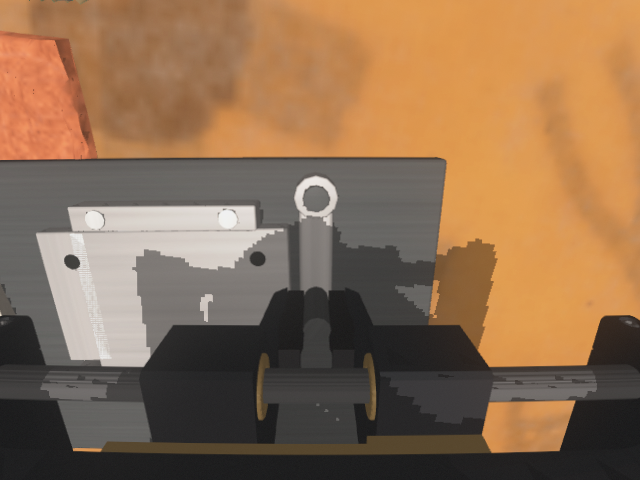

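The keeper lies along -y next to the plate. I'll press a little more in -x to confirm the stop.

```bash

python3 -m inch '[[0,[-0.02,0.1,0],0],[0,[-0.03,0.2,0],0],[0,[-0.04,0.3,0],0],[0,[-0.04,0.3,0],0],[0,[-0.04,0.3,0],0],[0,[-0.04,0.3,0],0],[0,[-0.04,0.3,0],0],[0,[-0.04,0.3,0],0]]' 15
python3 go.py
```

```text
time_s: 31.2
tcp_pos: [486.2, -202.5, 4.7]
tcp_rot: [0.753, -0.658, 0.01, 0.007]
ft_force: [-0.6, -18.9, -9.9]
grip_width: 11.4
t 31.20 tcp jig (61.1 21.7) z 4.7 yaw rel jig 0.3 | F [18.6 -3.  -9.9] w 11.4
jig x [ 0.129 -0.992] y [0.992 0.129]
```

Firm stop: 19 N with only 0.2 mm of movement. Now I'll relax, open and lift straight up, then swing aside for a clear view.

```bash

python3 -m inch '[[0,[0,0.02,0],0],[3,[0,0.02,0],0],[3,[0,0.02,0],0],[3,[0,0.02,0],0],[3,[0,0.02,0],0],[3,[0,0.02,1.5],0],[3,[0,0.02,4],0],[3,[0,0.02,8],0]]'
python3 go.py
python3 -m inch '[[3,[0,0,4],0],[3,[0,0,8],0],[3,[-1,-2,12],0],[3,[-3,-6,13],0],[3,[-5,-11,13],0],[3,[-8,-16,13],0],[3,[-10,-21,13],0],[3,[-10,-22,13],0]]'
 python3 - <<'E'
from h import *
T=get_image("top")["color"][:,:,::-1]
cv2.imwrite("pics/t19.png",cv2.resize(T[180:320,190:365],None,fx=4.5,fy=4.2,interpolation=cv2.INTER_CUBIC))
cv2.imwrite("pics/s19.png",get_image("scene")["color"][:,:,::-1])
E
```

```text
time_s: 32.2
tcp_pos: [485.8, -202.0, 85.9]
tcp_rot: [0.753, -0.658, 0.01, 0.007]
ft_force: [-0.5, -0.3, 0.1]
grip_width: 29.9
t 32.20 tcp jig (60.6 21.3) z 85.9 yaw rel jig 0.3 | F [ 0.2 -0.5  0.1] w 29.9
jig x [ 0.129 -0.992] y [0.992 0.129]
time_s: 33.2
tcp_pos: [384.2, -424.2, 216.6]
tcp_rot: [0.752, -0.659, 0.01, 0.007]
ft_force: [-0.3, -0.0, -0.3]
grip_width: 30.2
```

View pics/t19.png

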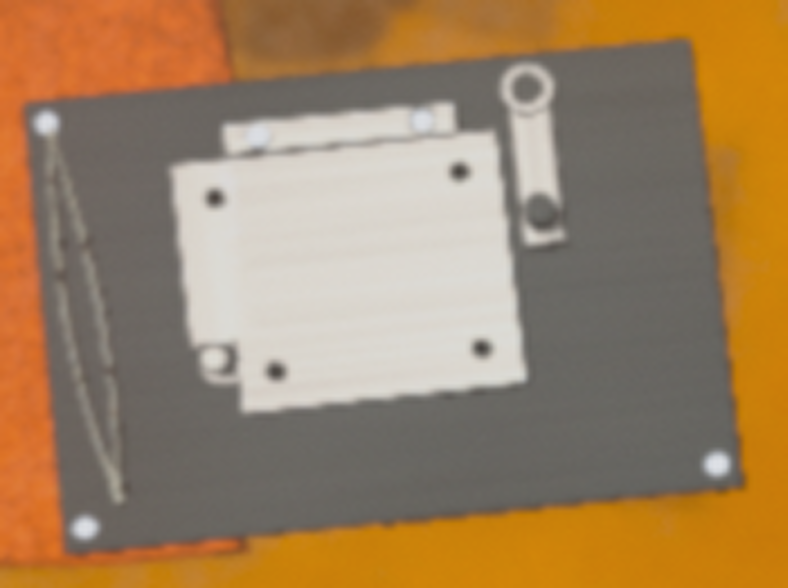

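View pics/s19.png

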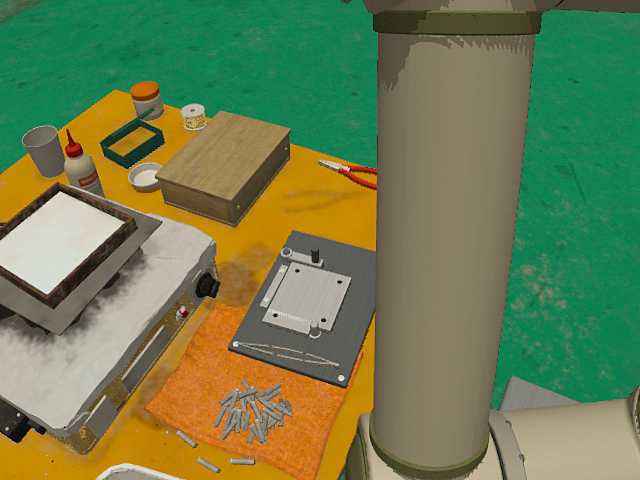

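```bash
python3 - <<'E'
from h import *
np.set_printoptions(precision=3,suppress=True)
T=get_image("top");g=np.load("jig.npz");c,x,y=g["c"],g["x"],g["y"]
def J(L,z):
    o,d=ray(T,[(190+a/4.5-.39,180+b/4.2-.38) for a,b in L]);p=onplane(o,d,z)[:,:2];return np.c_[(p-c)@x,(p-c)@y]
p=J([(172,167),(495,131),(525,380)],22);print(p,"mid",(p[0]+p[2])/2)
a=lambda v:np.arctan2(v[1],v[0]);print("ang x",a(p[1]-p[0]),"y",a(p[1]-p[2])-np.pi/2)
k=J([(527,88),(545,240)],23.5);print("keeper",-a(k[1]-k[0]))
f=J([(226,155),(456,132)],26);print("fence",a(f[1]-f[0]))
b=J([(25,102),(690,40)],12);print("far edge",a(b[1]-b[0]))
print(read_state()["qd"].round(3))
E
```

```text
[[-71.115  56.469]
 [ 47.708  58.816]
 [ 49.021 -39.589]] mid [-11.047   8.44 ]
ang x 0.019750645186401385 y 0.013339466684106016
keeper 1.560653393671117
fence 0.007562227989409701
far edge 0.0011849745146422063
[ 0.022 -0.011  0.016 -0.001 -0.003 -0.   ]
```

The plate and keeper check out within tolerance, so I'll hand the job in.

```bash
python3 -c "
from bench import *
print(job_done())"
```

```text
the job is handed in; nothing more can be done
None
```

The plate is square in the jig and locked by the keeper, and I handed the job in at about 33 s of the 72 s allowed. No verdict is reported.

**What I did:**
- I slid the plate about 17 mm until its notch bore on the peg. The force rose from about 4 N to about 11 N with the plate still skewed about 0.33 rad.
- I pushed near the opposite corner and followed the arc about the peg until the long edge met the fence. I held it there at about 10–12 N for over a second.
- I gripped the keeper's pin, swung it to its stop, let go and moved the arm clear. The stop was firm: 19 N for only 0.2 mm of movement.

**Last checks, from the top camera:**

| Check | Measured | Required |
|---|---|---|
| Plate centre in jig, x | -11.0 mm | -15 to -5 mm |
| Plate centre in jig, y | 8.4 mm | 5.5 to 10.5 mm |
| Plate angle | 0.013–0.020 rad | below 0.03 rad |
| Keeper | about 1.56 rad | above 1.5 rad |

The fence itself measured 0.008 rad in the same view, so the plate sits roughly 0.01 rad past square. That is what contact at the fence's right end would give.

The final top view shows the tweezers where they started. I did not measure the pliers and timer at the end, but the arm never went near them.

**Disagreements and limits:**
- **Finger length:** the fingertips end about 26 mm short of the reported TCP, so my first pass went over the plate without touching it. I corrected the height from the wrist camera's depth and from the missing contact.
- **Camera offset:** the wrist and top cameras differed by about 1.3 mm.
- **Forces:** I read the force only at the end of each one-second move and in pictures taken while pressing, so short peaks in between were not seen. The highest reading on the plate was about 12 N.

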